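# Set the stirring speed and start the stirrer

### The job

Get the hotplate stirrer ready for the titration: with a fingertip, push the grip of its right-hand dial (stirring speed, as seen facing the stirrer's front) round clockwise until the white index mark lines up with line 7 of the scale, whose lines count clockwise from 0 at the lower left to 10 at the lower right, the long ones being 0, 5 and 10. Then press the start key between the dials fully down and let it come up again. Do not pinch the dial or press the key before the dial is set, and leave the other dial and all the glassware where they are.

Things in the scene. Friction and masses are not known exactly. Their poses are not given: they have to be found in the camera images.
- stirrer: White hotplate stirrer, fixed, 345 (x) x 260 (y) x 105 mm. Origin: centre of its underside; +x to its back, +y to the left of someone facing its front; the front faces the robot, yaw up to 0.35 rad. Rear part 215 mm deep, square white plate on top at 105 mm. The 130 mm deep control deck in front slopes up to the back at 10 degrees from 50 mm high; on it two equal black dials 150 mm apart
- speed_dial (a joint): Right-hand dial (stirrer's -y side): angle of its mark, rad, 0 on line 0, growing clockwise from above, 0.4712 a line, end stops at 0 and 4.712; line 7 is 3.299. Starts below line 4, turns about the deck's normal with 0.06 N m, stays where left. With the stirrer's +x as 0 degrees and anticlockwise positive, the mark points to 135 degrees minus this angle
- speed_axis (a point): On the right-hand dial's axis, at the top of its round skirt (31 mm radius, 9.5 mm above the deck); axes as the stirrer's. On the skirt stands the grip, an upright bar through the axis, 13 mm thick, 20 mm tall above this point, reaching 26 mm from the axis on the mark's side, then a 6 mm wide nose to 31 mm, and 20 mm on the other side. Nothing else stands within 60 mm of the axis
- speed_mark (a point): Index mark of the right-hand dial: white line along the top of the grip and down its nose; this point is at the end of the nose, 31 mm from the axis, level with the skirt's top; turns with the dial
- line7 (a point): Inner end of scale line 7 of the right-hand dial, printed on the deck, 34.5 mm from the dial's axis. Black lines 27 degrees apart, 7 mm long, 2.6 mm wide (15 mm long at 0, 5, 10)
- start_key (a joint): Start key: round black push button, spring return, pressed depth in m, 0 up to 0.005 fully down; takes about 5 N fully down, moving along the deck's normal
- start_key_top (a point): Centre of the start key's top face, 24 mm diameter, 15 mm above the deck, in a grey bezel 36 mm wide and 5 mm high. It lies between the dials, nearer the front edge
- heat_mark (a point): Index mark of the left-hand dial (heating; the same shape as the right-hand one), at the end of its nose; to be left alone
- flask_plate: Empty conical glass flask on the plate, 82 mm wide at the foot, 130 mm tall, loose; origin at the centre of its underside. A burette's spout reaches over it at about 270 mm above the table
- flask_left: Loose conical glass flask, 82 x 130 mm tall, left of the stirrer; origin at the centre of its underside
- flask_right: Loose conical glass flask, 82 x 130 mm tall, right of the stirrer; origin at the centre of its underside
- reagent_bottle: Loose small amber bottle, 46 mm diameter, 100 mm tall, right of the control deck; origin at the centre of its underside
- wash_bottle: Loose white wash bottle, 66 mm diameter, 185 mm tall, left of the stirrer; origin at the centre of its underside
- beaker: Loose glass beaker, 68 mm diameter, 90 mm tall, right of the stirrer; origin at the centre of its underside
- spatula: Loose steel spatula, 165 mm long, 8 mm thick, lying in front of the stirrer; origin at about its middle on the table
- burette: Bottle-top burette on an amber bottle of 100 mm diameter, 470 mm tall in all, fixed, left of the plate; its spout runs 205 mm towards the flask. Origin at the centre of its underside

How it is judged:
On the way, in this order (a step that is already met when the one before it is completed fails the run):
1. the speed dial's mark stands on line 7 (value of joint speed_dial between 3.209 and 3.389 rad and velocity of joint speed_dial between -0.05 and 0.05 rad/s), for 0.2 s.
2. the start key is pressed down (value of joint start_key above 0.0035 m), for 0.1 s.
At the end, for the whole second after the job is handed in: the mark of the speed dial stands within 0.09 rad (a fifth of a division, 3 mm at the mark) of line 7 and at rest, the start key has been pressed at least 3.5 mm after that and is up again, the heating dial's mark has not moved by 4 mm, the flask on the plate not by 15 mm (all of step 1 and value of joint start_key below 0.001 m and distance of heat_mark from where it was at the start of the episode below 0.004 m and distance of flask_plate from where it was at the start of the episode below 0.015 m); the robot touches nothing.
It fails at once if the start key is pressed while the dial is off line 7 (value of joint start_key above 0.0025 m and not (value of joint speed_dial between 3.179 and 3.419 rad)).
It fails at once if the speed dial is pinched, or leaned on with more than 25 N (contact force between the fingers and speed_dial above 25 N).
It fails at once if the heating dial is turned (distance of heat_mark from where it was at the start of the episode above 0.006 m).
It fails at once if the flask on the plate is pushed or lifted (distance of flask_plate from where it was at the start of the episode above 0.02 m).
It fails at once if glassware, bottle or spatula beside the stirrer is pushed by more than 30 mm, knocked over or lifted (distance of any of flask_left, flask_right, reagent_bottle, wash_bottle, beaker, spatula from where it was at the start of the episode above 0.03 m).
It also fails if it takes over 58 s, if anything falls off the work surface, if the arm or the gripper's body presses on something with over 40 N, if the wrist force passes 120 N, or if a joint passes its speed limit or range.

### The arm

A 6-joint arm with a two-finger parallel gripper is mounted at the origin on the work surface. World frame = base frame: x ahead of the robot, y to its left, z up, the work surface at z = 0. Lengths are in m, angles in rad, forces in N, time in s.
With the tool pointing down it reaches from about 0.375 to 0.9 m from the base axis. Payload 3.1 kg.
Tool frame: the origin (TCP) lies at the very end of the fingers, on their centre line; the grasp point (between the pads) lies 19 mm behind it; z points along the fingers, y is the direction in which the jaws open and shut (so a half turn about z gives the same grasp; the last joint's range is limited). The gripper opens to 85 mm and grips with 20 to 120 N. Pads are 22 mm wide; open, the fingers measure 114 mm over their backs; the gripper's body (76 mm by 85 mm) begins 54 mm behind the grasp point. The pads swing forward as they close: fully open they stand 13 mm farther back than shut.
Start: joints at [1.131, 0.527, 1.433, -0, 1.181, -0.178], TCP at [0.162, 0.604, 0.231] pointing down, gripper open.
Joint ranges: [-3.08, 3.08], [-0.75, 2.2], [0.22, 2.44], [-1.43, 4.57], [0, 2.65], [-2.85, 2.85]. Speed limits (rad/s): [2.79, 2.79, 3.14, 3.14, 3.14, 3.14].

### API

Orientations are given as a unit quaternion [x, y, z, w].
In Python, from station import * gives the robot as it stands.
- The arm moves only by the tool jog_arm, never from a script. Its argument "motion" is a list of rows, each a list of 5 numbers: the shift along the world's x, y, z in cm, then the turn about the world's z in degrees, then the closure in counts, from 0 (fully open) to 255 (shut). In form: [[tx, ty, tz, yaw, jaw], ...]. A call has 1 to 10 rows; each row shifts and turns the pose as measured when the row begins; what a row does not reach is not made up. A row lasts 1/12 s, in which the tool goes at most 41.7 mm and 7.16 degrees, less where a joint would pass 70% of its speed; a pose out of reach is approached as far as the arm can. A call with a gripper value outside its range is refused whole. The fingers move at their own pace and stop on an object; "squeeze" is the grip in N (left out, the last holds). Time passes only in rows, so rows that do not move let the fingers close. It gives the time, the measured TCP pose, the force and the opening at its end, in the units of the state.
- sense(): the state, without advancing time (a new reading comes with each control period).
- snapshot(name): name is "scene" or "top" or "wrist"; returns a dict with "img" (480x640x3 uint8, red, green, blue), "depth" (480x640 float32, m along the optical axis (not along the pixel's ray), 0 where there is no reading), "intrinsics" (3x3 intrinsics, pixels), "dist_coeffs" ([k1, k2, p1, p2, k3] as OpenCV has them; the pictures are not rectified), "eye" and "attitude" of the camera in the world. Camera axes: x right, y down, z forward; pixel columns grow to the right and rows downward; lengths in m; the calibration is good to about 2 mm. A picture is of the moment at which its call begins.
- sign_off(): hands the job in, once; it reports no verdict.
The state is a dict: "t": time; "q": joint angles; "qd": joint speeds; "tau": joint torques, N m; "tcp_pos": TCP position; "tool_rot": TCP orientation; "force": force on the tool from outside, world axes, zero at the start; "ft_torque": the same for the moment, N m; "finger_gap": opening from 0.0 (shut) to 1.0 (fully open).
Only numpy, scipy, OpenCV 4.12 (cv2) and the standard library are available. Lean on these libraries where they do the work, as an engineer would, in place of code of your own. Each camera call takes 0.05 s, during which the arm holds its last target.

## Working session

There is one attempt and no reset: what is moved stays moved. The work goes in short steps, Python scripts to look and compute and a tool call to move; the robot and the scene stay as the last step left them, time stands still between calls to the robot, and variables do not carry over. Pictures are saved under pics/ and viewed, and the job is handed in when it is done.

Besides the shell and the picture viewer there is one more tool, called after ">>>" as name([rows], argument=value, ...), one row to a line, values as JSON. jog_arm: Moves the arm, as the interface text tells. Its arguments: {"type":"object","properties":{"motion":{"type":"array","items":{"type":"array","items":{"type":"number"}}},"squeeze":{"type":"number"}},"required":["motion"]}

```bash
ls; mkdir -p pics
cat > h.py <<'E'
from station import *
import numpy as np, cv2
def grab(n,fn):
    s=snapshot(n); cv2.imwrite('pics/'+fn+'.png',cv2.cvtColor(s['img'],cv2.COLOR_RGB2BGR)); np.save('pics/'+fn+'.npy',s,allow_pickle=True); return s
def load(fn): return np.load('pics/'+fn+'.npy',allow_pickle=True).item()
E
python3 - <<'E'
from h import *
print(sense())
for n in ['scene','top','wrist']:
    s=grab(n,n+'0'); print(n,s['eye'],s['attitude'],s['intrinsics'],s['dist_coeffs'])
E
```

```text
pics
{'t': 0.0, 'q': array([ 1.13049155e+00,  5.28472458e-01,  1.43390074e+00, -5.57444278e-05,
        1.18140717e+00, -1.78500555e-01]), 'qd': array([-0.00087814, -0.00141564,  0.00059037,  0.00058626,  0.00084072,
       -0.00079041]), 'tau': array([-1.27671065e-03, -4.42352986e+01, -1.78019285e+01, -5.32753929e-04,
        8.42739508e-03,  1.14320150e-05]), 'tcp_pos': array([0.16143971, 0.60304415, 0.23033026]), 'tool_rot': array([ 1.30517992e-01,  9.91445337e-01, -1.04976245e-03, -3.08517493e-04]), 'force': array([-0.5698802 ,  0.02646193,  0.09183468]), 'ft_torque': array([-0.072104  , -0.01966451, -0.02236859]), 'finger_gap': 0.9983516017591448}
scene [ 1.1841602  -0.16411416  0.81940902] [ 0.78460761  0.51333007 -0.18443046 -0.29473471] [[468.04030982   0.         307.87256617]
 [  0.         468.04030982 247.78359386]
 [  0.           0.           1.        ]] [-0.11424408  0.          0.          0.          0.        ]
top [0.4056102  0.06879773 0.99273483] [-0.69554219  0.70909944 -0.08268261  0.08101009] [[499.71344497   0.         319.92906222]
 [  0.         499.71344497 248.94468739]
 [  0.           0.           1.        ]] [0.04925067 0.         0.         0.         0.        ]
wrist [0.08671732 0.62307796 0.37274625] [0.78374428 0.60246057 0.0907693  0.12061134] [[358.94564891   0.         321.02498119]
 [  0.         358.94564891 236.31434899]
 [  0.           0.           1.        ]] [0.01000321 0.         0.         0.         0.        ]
```

View pics/top0.png

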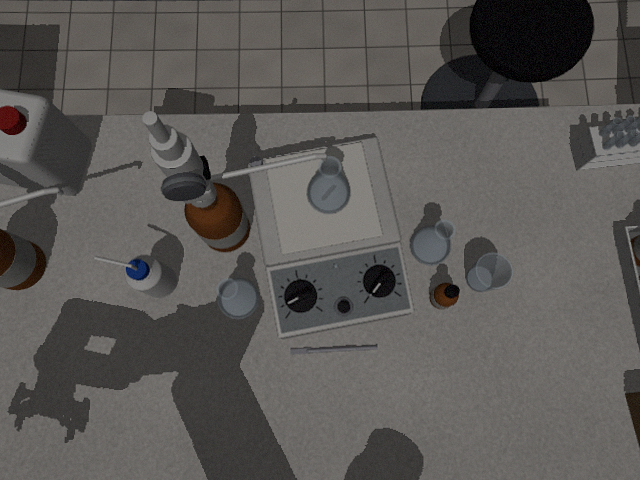

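View pics/scene0.png

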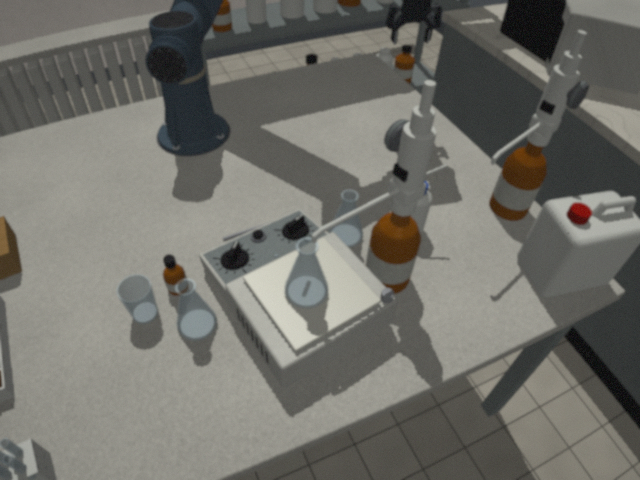

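View pics/wrist0.png

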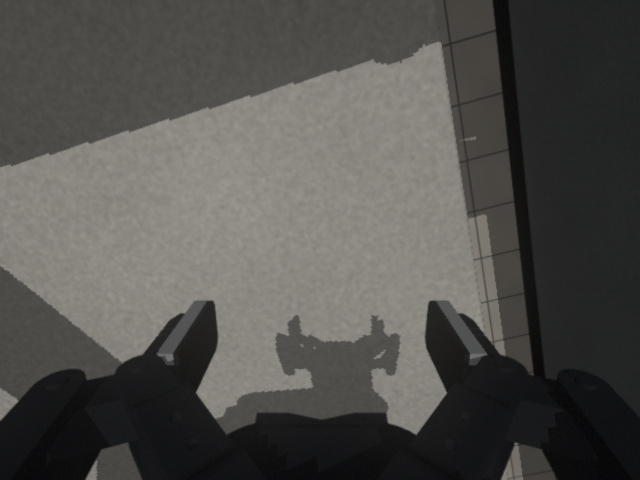

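```bash
cat >> h.py <<'E'
from scipy.spatial.transform import Rotation as R
def ray(s,px):
    p=cv2.undistortPoints(np.array(px,float).reshape(-1,1,2),s['intrinsics'],s['dist_coeffs']).reshape(-1,2)
    d=np.c_[p,np.ones(len(p))]
    return s['eye'],d@R.from_quat(s['attitude']).as_matrix().T
def cloud(s):
    h,w=s['depth'].shape; v,u=np.mgrid[:h,:w]
    e,d=ray(s,np.c_[u.ravel(),v.ravel()])
    return (e+d*s['depth'].reshape(-1,1)).reshape(h,w,3)
def onplane(s,px,n,c): # n.x=c
    e,d=ray(s,px); return e+d*((c-n@e)/(d@n))[:,None]
def proj(s,P):
    Rm=R.from_quat(s['attitude']).as_matrix().T
    return cv2.projectPoints(np.array(P,float).reshape(-1,1,3),cv2.Rodrigues(Rm)[0],-Rm@s['eye'],s['intrinsics'],s['dist_coeffs'])[0].reshape(-1,2)
E
python3 - <<'E'
from h import *
s=load('top0'); C=cloud(s)
for p in [(310,270),(345,270),(290,320),(330,325),(400,300),(379,280),(344,306),(320,240),(258,210),(345,450),(300,296),(335,349)]:
    print(p,C[p[1],p[0]].round(4))
im=cv2.imread('pics/top0.png')[225:350,255:425]
cv2.imwrite('pics/crop1.png',cv2.resize(im,None,fx=4.7,fy=4.7,interpolation=cv2.INTER_CUBIC))
E
```

```text
(310, 270) [0.5832 0.0839 0.0706]
(345, 270) [0.5827 0.018  0.0666]
(290, 320) [0.4922 0.1228 0.0554]
(330, 325) [0.4819 0.0484 0.0504]
(400, 300) [ 0.5255 -0.084   0.0559]
(379, 280) [ 0.5579 -0.0418  0.0936]
(344, 306) [0.5146 0.0221 0.0694]
(320, 240) [0.6311 0.0642 0.1091]
(258, 210) [0.6955 0.1796 0.0936]
(345, 450) [0.257  0.0251 0.0003]
(300, 296) [0.5312 0.1022 0.0947]
(335, 349) [0.4393 0.0389 0.0085]
```

View pics/crop1.png

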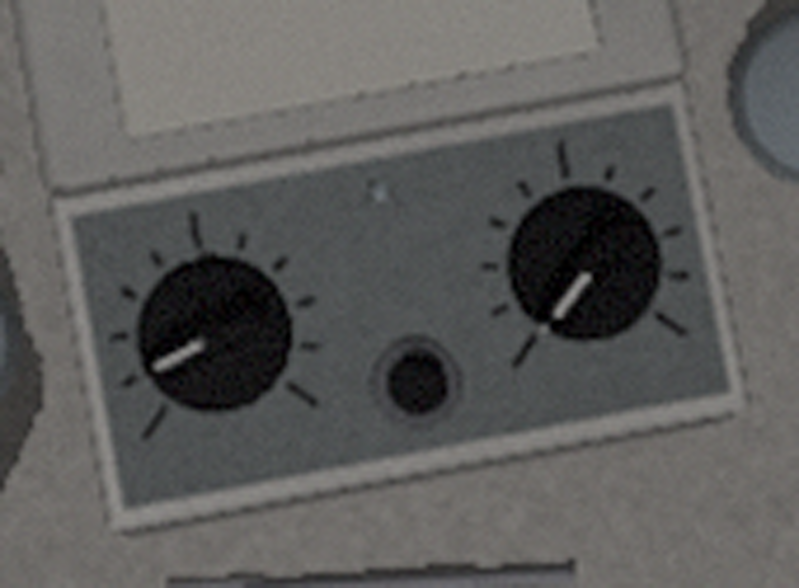

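>>> jog_arm([
  [0,0,4,0,255],
  [0,0,3,0,255],
  [1.7,-3.7,0,0,255],
  [1.7,-3.7,0,0,255],
  [1.7,-3.7,0,0,255],
  [1.7,-3.7,0,0,255],
  [1.7,-3.7,0,0,255],
  [1.7,-3.7,0,0,255],
  [1.7,-3.7,0,0,255],
  [1.7,-3.7,0,0,255],
])

```text
t: 0.98
tcp_pos: [0.2953, 0.3034, 0.2995]
tool_rot: [0.123, 0.992, -0.001, -0.0]
force: [1.4, -0.0, -0.2]
finger_gap: -0.003
```

>>> jog_arm([
  [1.7,-3.7,0,0,255],
  [1.7,-3.7,0,0,255],
  [1.7,-3.7,0,0,255],
  [1.7,-3.7,0,0,255],
  [1.7,-3.7,0,0,255],
  [1.7,-3.7,0,0,255],
  [1.7,-3.7,0,0,255],
  [1.7,-3.7,0,0,255],
  [1.7,-3.7,0,0,255],
  [1.0,-2.0,0,0,255],
])

```text
t: 1.82
tcp_pos: [0.4577, -0.0643, 0.3]
tool_rot: [0.124, 0.992, -0.001, 0.002]
force: [0.4, 0.2, 0.5]
finger_gap: 0.001
```

Run:
```python
from h import *
s=grab('wrist','w1'); print(sense()['tcp_pos'],s['eye'],R.from_quat(s['attitude']).as_matrix().round(3))
```

```text
[ 0.45996698 -0.06714227  0.30005449] [ 0.38216071 -0.04525168  0.44198457] [[ 0.246  0.924  0.293]
 [ 0.969 -0.234 -0.076]
 [-0.002  0.302 -0.953]]
```

View pics/w1.png

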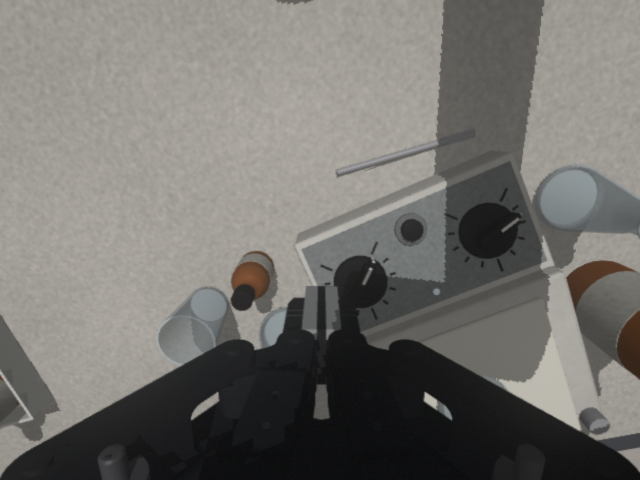

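>>> jog_arm([
  [1.5,0.5,-0.5,7,255],
  [1.5,0.5,-0.5,7,255],
  [1.5,0.5,-0.5,7,255],
  [1.5,0.5,-0.5,7,255],
  [1.5,0.5,-0.5,7,255],
  [0.5,0.5,-0.5,7,255],
  [0,0,0,0,255],
  [0,0,0,0,255],
])

```text
t: 2.53
tcp_pos: [0.5422, -0.0389, 0.2663]
tool_rot: [-0.246, 0.969, 0.0, 0.001]
force: [-1.0, -0.1, 0.2]
finger_gap: 0.001
```

Run:
```python
from h import *
s=grab('wrist','w2'); print(sense()['tcp_pos'],s['eye'],R.from_quat(sense()['tool_rot']).as_matrix().round(3))
```

```text
[ 0.54186913 -0.03888346  0.26624383] [ 0.47362793 -0.07546078  0.40837528] [[-0.879 -0.477  0.002]
 [-0.477  0.879  0.001]
 [-0.002 -0.    -1.   ]]
```

View pics/w2.png

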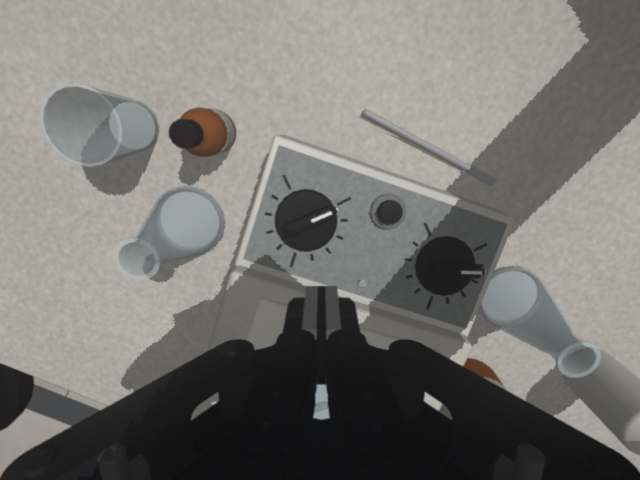

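```bash
cat > m.py <<'E'
from h import *
import sys
def deck(s,C,quiet=False):
    # deck points: fit plane by RANSAC-ish iterations from depth within box
    m=(C[...,2]>0.045)&(C[...,2]<0.085)&(C[...,0]>0.46)&(C[...,0]<0.62)&(abs(C[...,1]-.03)<.15)&(s['depth']>0)
    P=C[m]; w=np.ones(len(P),bool)
    for th in [.01,.005,.003,.003,.002,.002]:
        A=np.c_[P[w][:,:2],np.ones(w.sum())]; k=np.linalg.lstsq(A,P[w][:,2],rcond=None)[0]
        r=P[:,2]-np.c_[P[:,:2],np.ones(len(P))]@k; w=abs(r)<th
    n=np.array([-k[0],-k[1],1]); c=k[2]/np.linalg.norm(n); n/=np.linalg.norm(n)
    if not quiet: print('deck n',n.round(4),'tilt',np.degrees(np.arccos(n[2])).round(2),'yaw',np.degrees(np.arctan2(-n[1],-n[0])).round(2),'n',w.sum(),'rms',r[w].std().round(5))
    return n,c
if __name__=='__main__':
    for f in ['w2','top0','w1']:
        s=load(f); n,c=deck(s,cloud(s)); print(f,c)
    im=cv2.imread('pics/w2.png')[140:300,230:390]
    cv2.imwrite('pics/crop2.png',cv2.resize(im,None,fx=3.7,fy=3.7,interpolation=cv2.INTER_CUBIC))
E
python3 m.py
```

```text
deck n [-0.1724 -0.0285  0.9846] tilt 10.06 yaw 9.4 n 24518 rms 0.00077
w2 -0.03449121014338116
deck n [-0.1742 -0.0281  0.9843] tilt 10.17 yaw 9.18 n 5853 rms 0.00106
top0 -0.03463342391739692
deck n [-0.1728 -0.0286  0.9845] tilt 10.09 yaw 9.41 n 19237 rms 0.00081
w1 -0.0347276595984814
```

View pics/crop2.png

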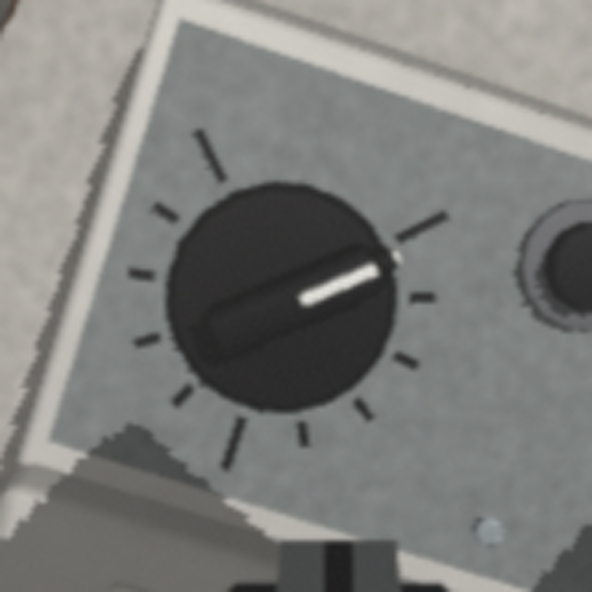

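```bash
cat > dial.py <<'E'
from m import *
from scipy.optimize import least_squares
def ang(a): return np.degrees(a)
def basis(n,yaw):
    x=np.array([np.cos(yaw),np.sin(yaw),0]); x-=n*(x@n); x/=np.linalg.norm(x); return x,np.cross(n,x)
def ticks(s,n,c,c0,yaw0,dbg=None):
    """c0 rough axis point on deck"""
    g=cv2.cvtColor(s['img'],cv2.COLOR_RGB2GRAY)
    bh=cv2.morphologyEx(g,cv2.MORPH_BLACKHAT,np.ones((13,13)))
    m=(bh>25).astype(np.uint8)
    N,L,st,ce=cv2.connectedComponentsWithStats(m,connectivity=8)
    P=onplane(s,ce,n,c)
    # intensity weighted centroids
    pts=[]
    for i in range(1,N):
        if st[i,4]<4: continue
        v,u=np.nonzero(L==i); w=bh[v,u].astype(float)
        pts.append(onplane(s,[[(u*w).sum()/w.sum(),(v*w).sum()/w.sum()]],n,c)[0])
    pts=np.array(pts)
    th=np.radians(135-27*np.arange(11)); rr=np.where(np.arange(11)%5==0,42,38)/1000
    p=np.array([0,0,yaw0])
    for it in range(4):
        def model(p):
            ex,ey=basis(n,p[2]); C=c0+ex*p[0]+ey*p[1]
            return C+rr[:,None]*(np.cos(th)[:,None]*ex+np.sin(th)[:,None]*ey)
        D=np.linalg.norm(pts[None]-model(p)[:,None],axis=2); j=D.argmin(1); ok=D.min(1)<[.012,.008,.004,.004][it]
        p=least_squares(lambda p:(model(p)-pts[j])[ok].ravel(),p,loss='soft_l1',f_scale=.001).x
    ex,ey=basis(n,p[2]); C=c0+ex*p[0]+ey*p[1]
    res=np.linalg.norm((model(p)-pts[j])[ok],axis=1)
    return C,p[2],ok.sum(),res
def mark(s,n,c,C,yaw,h=.0295):
    """white line on the grip's top"""
    ex,ey=basis(n,yaw)
    top=C+n*h; q=proj(s,[top])[0]
    v,u=np.mgrid[:480,:640]; P=onplane(s,np.c_[u.ravel(),v.ravel()],n,c+h)-top
    rad=np.hypot(P@ex,P@ey).reshape(480,640)
    g=s['img'].min(2).astype(float)
    m=(rad<.0255)&(g>95)
    vv,uu=np.nonzero(m); 
    if len(uu)<4: return None
    X=(P.reshape(480,640,3)[vv,uu]); x=X@ex; y=X@ey; w=g[vv,uu]-60
    cx,cy=(x*w).sum()/w.sum(),(y*w).sum()/w.sum()
    a=np.arctan2(cy,cx)
    M=np.cov(np.array([x,y]),aweights=w); e=np.linalg.eigh(M)[1][:,1]; e*=np.sign(e@[cx,cy]); b=np.arctan2(e[1],e[0])
    f=lambda a:(np.radians(135)-a+1)%(2*np.pi)-1
    return f(a),f(b),np.hypot(cx,cy),len(uu)
if __name__=='__main__':
    for f in sys.argv[1:]:
        s=load(f); n,c=deck(s,cloud(s))
        c0=onplane(s,proj(s,[[.558,-.041,.066]]),n,c)[0]
        C,yaw,k,r=ticks(s,n,c,c0,np.radians(9.4))
        print(f,'axis on deck',C.round(4),'yaw deg',ang(yaw).round(2),'ticks',k,'res mm',(r.mean()*1e3).round(2),(r.max()*1e3).round(2))
        print('  mark theta centroid/pca',mark(s,n,c,C,yaw))
        ex,ey=basis(n,yaw)
E
python3 dial.py w2 top0 w1
```

```text
deck n [-0.1724 -0.0285  0.9846] tilt 10.06 yaw 9.4 n 24518 rms 0.00077
w2 axis on deck [ 0.5619 -0.0454  0.062 ] yaw deg 9.84 ticks 11 res mm 0.13 0.27
  mark theta centroid/pca (np.float64(0.06246473042355705), np.float64(0.05681107239851002), np.float64(0.014986429615719573), 103)
deck n [-0.1742 -0.0281  0.9843] tilt 10.17 yaw 9.18 n 5853 rms 0.00106
top0 axis on deck [ 0.5618 -0.045   0.063 ] yaw deg 9.81 ticks 11 res mm 0.41 0.78
  mark theta centroid/pca (np.float64(0.05853535100961205), np.float64(0.05764007274047689), np.float64(0.014702065981255698), 18)
deck n [-0.1728 -0.0286  0.9845] tilt 10.09 yaw 9.41 n 19237 rms 0.00081
w1 axis on deck [ 0.5622 -0.0453  0.0621] yaw deg 9.91 ticks 8 res mm 0.26 0.89
  mark theta centroid/pca (np.float64(0.052132012171053344), np.float64(0.035783511753333386), np.float64(0.016900624921278615), 41)
```

>>> jog_arm([
  [-0.3,-0.4,-3.5,6,255],
  [-0.3,-0.4,-3.5,6,255],
  [-0.3,-0.4,-3.5,6,255],
  [-0.3,-0.4,-3.0,5,255],
  [0,0,-1.5,0,255],
  [0,0,0,0,255],
  [0,0,0,0,255],
])

```text
t: 3.17
tcp_pos: [0.529, -0.0569, 0.1177]
tool_rot: [-0.436, 0.9, -0.001, 0.007]
force: [-0.2, -1.1, 0.1]
finger_gap: -0.002
```

```bash
cat > st.py <<'E'
from h import *
A=np.array([.5583,-.0459]); Y0=144.84
def skirt(x,y): return .0714+.175*(x-.5604)+.029*(y+.0456)
def pose():
    s=sense(); M=R.from_quat(s['tool_rot']).as_matrix()
    return s['tcp_pos'],np.degrees(np.arctan2(M[1,0],M[0,0]))%360,s
def want(thdeg,r,d,h=.006,lead=0):
    phi=np.radians(Y0-thdeg); u=np.array([np.cos(phi),np.sin(phi)]); v=np.array([-u[1],u[0]])
    p=A+r*u+d*v
    return np.array([*p,skirt(*p)+h]),(Y0-thdeg+90)
def plan(steps):
    """steps: list of (thdeg,r,d,h)"""
    p,y,s=pose(); print('now',p.round(4),'toolx',round(y,2),'F',s['force'].round(1),'t',s['t'])
    for k in steps:
        q,w=want(*k); dy=(w-y+180)%360-180
        print(k,((q-p)*100).round(2),round(dy,1)); p,y=q,w
E
python3 - <<'E'
from st import *
plan([(3.4,.016,.025,.03),(3.4,.016,.025,.006)])
grab('wrist','w3')
E
```

```text
now [ 0.529  -0.0569  0.1177] toolx 231.68 F [-0.2 -1.1  0.1] t 3.1667
(3.4, 0.016, 0.025, 0.03) [ 0.12  0.15 -2.18] -0.2
(3.4, 0.016, 0.025, 0.006) [ 0.   0.  -2.4] 0.0
```

View pics/w3.png

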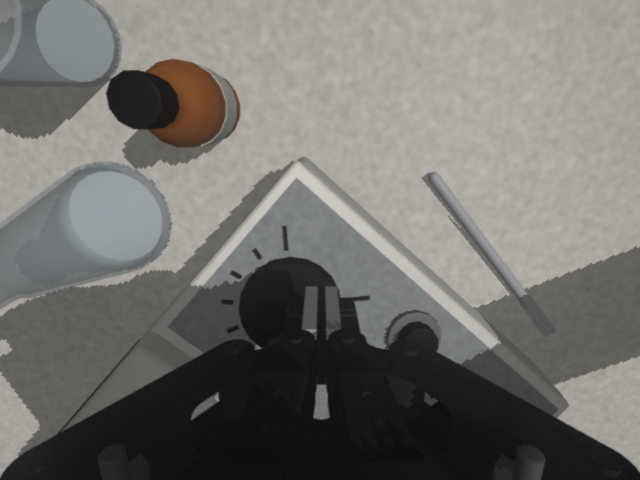

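>>> jog_arm([
  [0.1,0.15,-2.2,0,255],
  [0,0,-1.2,0,255],
  [0,0,-1.2,0,255],
  [0,0,0,0,255],
])

```text
t: 3.55
tcp_pos: [0.536, -0.0572, 0.0785]
tool_rot: [-0.434, 0.901, -0.008, 0.014]
force: [0.4, -0.6, 0.3]
finger_gap: -0.003
```

Run:
```python
from st import *
plan([(3.4,.016,.0175,.006)]+[(3.4+6*i,.016,.0175,.006) for i in range(1,10)])
```

```text
now [ 0.536  -0.0572  0.0785] toolx 231.47 F [ 0.4 -0.6  0.3] t 3.55
(3.4, 0.016, 0.0175, 0.006) [-0.11  0.76 -0.57] -0.0
(9.4, 0.016, 0.0175, 0.006) [-0.03  0.25  0.  ] -6.0
(15.4, 0.016, 0.0175, 0.006) [-0.    0.25  0.01] -6.0
(21.4, 0.016, 0.0175, 0.006) [0.03 0.25 0.01] -6.0
(27.4, 0.016, 0.0175, 0.006) [0.05 0.24 0.02] -6.0
(33.4, 0.016, 0.0175, 0.006) [0.08 0.24 0.02] -6.0
(39.4, 0.016, 0.0175, 0.006) [0.1  0.23 0.02] -6.0
(45.4, 0.016, 0.0175, 0.006) [0.12 0.21 0.03] -6.0
(51.4, 0.016, 0.0175, 0.006) [0.15 0.2  0.03] -6.0
(57.4, 0.016, 0.0175, 0.006) [0.17 0.18 0.03] -6.0
```

>>> jog_arm([
  [0,0,0,0,255],
  [0,0,0,0,255],
])

```text
t: 3.72
tcp_pos: [0.538, -0.0576, 0.0814]
tool_rot: [-0.434, 0.901, -0.009, 0.015]
force: [0.1, 0.1, 0.4]
finger_gap: -0.0
```

Run:
```python
from st import *
p,y,s=pose(); print(p,y,s['q'].round(3),s['qd'].round(3),R.from_quat(s['tool_rot']).as_matrix().round(3)[:,2],s['force'],s['ft_torque'])
```

```text
[ 0.53795188 -0.0576304   0.0813702 ] 231.4210027655633 [-0.318  0.633  1.793  0.013  0.681 -2.796] [ 0.002 -0.03  -0.018 -0.     0.008  0.006] [ 0.036 -0.003 -0.999] [0.11356208 0.07416634 0.35713148] [-0.00557372  0.03010882  0.02264875]
```

>>> jog_arm([
  [-0.2,0,-0.3,-7,255],
  [0,0,0,-7,255],
  [0,0,0,-6,255],
  [0,0,0,0,255],
  [0,0,0,0,255],
])

```text
t: 4.13
tcp_pos: [0.5406, -0.0589, 0.0858]
tool_rot: [-0.264, 0.964, -0.016, 0.019]
force: [0.2, 0.3, 0.5]
finger_gap: -0.006
```

```bash
cat >> st.py <<'E'
def show():
    p,y,s=pose(); print(p.round(4),round(y,2),'q',s['q'].round(3),'qd',s['qd'].round(3),'toolz',R.from_quat(s['tool_rot']).as_matrix().round(3)[:,2],'F',s['force'].round(1),s['t'])
E
python3 - <<'E'
from st import *
show()
E
```

```text
[ 0.5406 -0.0589  0.0858] 210.62 q [-0.31   0.625  1.792 -0.01   0.675 -2.407] qd [ 0.002 -0.024 -0.007  0.002  0.007  0.017] toolz [ 0.045 -0.021 -0.999] F [0.2 0.3 0.5] 4.1333
```

Run:
```python
from st import *
s=grab('scene','s4'); grab('top','t4'); show(); print(sense()['tau'].round(1))
```

```text
[ 0.5405 -0.0589  0.0855] 210.6 q [-0.311  0.625  1.793 -0.01   0.675 -2.407] qd [-0.     0.012  0.007 -0.001 -0.001  0.006] toolz [ 0.045 -0.021 -0.999] F [ 0.4  0.  -0.4] 4.2333
[  0.  -40.7  -9.9  -0.   -0.2   0. ]
```

View pics/s4.png

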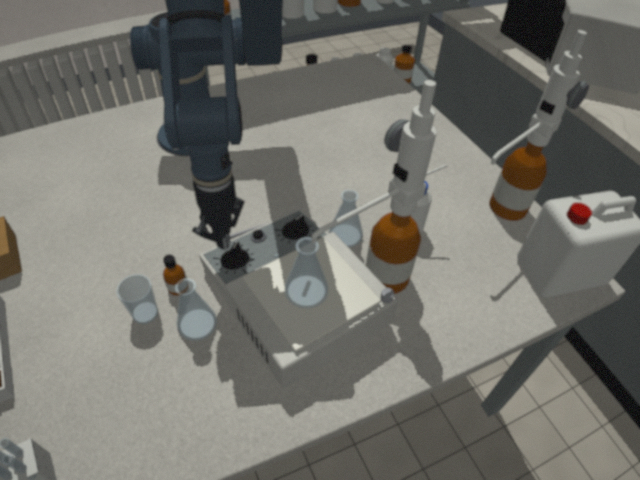

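View pics/t4.png

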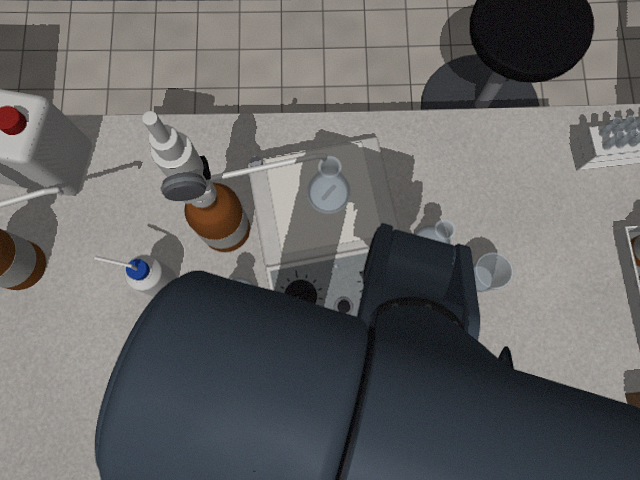

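>>> jog_arm([
  [-0.1,0,-0.3,0,255],
  [-0.1,0,-0.3,0,255],
  [-0.1,0,-0.3,0,255],
])

```text
t: 4.48
tcp_pos: [0.5383, -0.0593, 0.0773]
tool_rot: [-0.265, 0.964, -0.017, 0.02]
force: [0.6, 0.0, -0.6]
finger_gap: -0.001
```

Run:
```python
from st import *
show()
```

```text
[ 0.5383 -0.0593  0.0773] 210.79 q [-0.313  0.638  1.804 -0.01   0.647 -2.412] qd [-0.009  0.058  0.056  0.    -0.112 -0.015] toolz [ 0.048 -0.022 -0.999] F [ 0.6  0.  -0.6] 4.4833
```

>>> jog_arm([
  [0,0,0,0,255],
  [0,0,0,0,255],
  [0,0,0,0,255],
  [0,0,0,0,255],
])

```text
t: 4.82
tcp_pos: [0.5368, -0.059, 0.0755]
tool_rot: [-0.265, 0.964, -0.016, 0.018]
force: [0.2, 0.5, -0.5]
finger_gap: -0.002
```

Run:
```python
from st import *
show()
```

```text
[ 0.5368 -0.059   0.0755] 210.83 q [-0.313  0.64   1.806 -0.01   0.647 -2.413] qd [-0.001  0.002  0.002  0.     0.    -0.003] toolz [ 0.044 -0.021 -0.999] F [ 0.2  0.5 -0.5] 4.8167
```

```bash
cat >> st.py <<'E'
def want(thdeg,psi=0,r=.016,h=.006,gap=0):
    phi=np.radians(Y0-thdeg); u=np.array([np.cos(phi),np.sin(phi)]); v=np.array([-u[1],u[0]])
    d=.0065+.011*np.cos(np.radians(psi))+.007*np.sin(np.radians(psi))+gap
    p=A+r*u+d*v
    return np.array([*p,skirt(*p)+h]),(Y0-thdeg+90-psi)
E
python3 - <<'E'
from st import *
plan([(3.4,20,.016,.006,.004),(3.4,20)]+[(3.4+6*i,20-2*i) for i in range(1,10)])
E
```

```text
now [ 0.5368 -0.059   0.0755] toolx 210.83 F [ 0.2  0.5 -0.5] t 4.8167
(3.4, 20, 0.016, 0.006, 0.004) [-0.55  0.5  -0.35] 0.6
(3.4, 20) [0.25 0.31 0.05] 0.0
(9.4, 18) [-0.03  0.27  0.  ] -4.0
(15.4, 16) [-0.    0.27  0.01] -4.0
(21.4, 14) [0.03 0.27 0.01] -4.0
(27.4, 12) [0.06 0.26 0.02] -4.0
(33.4, 10) [0.09 0.25 0.02] -4.0
(39.4, 8) [0.11 0.24 0.03] -4.0
(45.4, 6) [0.14 0.23 0.03] -4.0
(51.4, 4) [0.17 0.21 0.04] -4.0
(57.4, 2) [0.19 0.19 0.04] -4.0
```

>>> jog_arm([
  [-0.5,0.4,-0.3,0,255],
  [0,0.1,0,0,255],
  [0.2,0.3,0,0,255],
  [0,0,0,0,255],
])

```text
t: 5.15
tcp_pos: [0.5331, -0.0503, 0.0721]
tool_rot: [-0.265, 0.964, -0.016, 0.018]
force: [-0.1, -0.1, 0.5]
finger_gap: 0.001
```

Run:
```python
from st import *
show()
plan([(3.4,20)]+[(3.4+6*i,20-2*i) for i in range(1,10)])
```

```text
[ 0.5331 -0.0503  0.0721] 210.81 q [-0.299  0.643  1.819 -0.012  0.632 -2.398] qd [-0.005 -0.001  0.007 -0.006 -0.005 -0.004] toolz [ 0.044 -0.021 -0.999] F [-0.1 -0.1  0.5] 5.15
now [ 0.5331 -0.0503  0.0721] toolx 210.81 F [-0.1 -0.1  0.5] t 5.15
(3.4, 20) [ 0.07 -0.07  0.05] 0.6
(9.4, 18) [-0.03  0.27  0.  ] -4.0
(15.4, 16) [-0.    0.27  0.01] -4.0
(21.4, 14) [0.03 0.27 0.01] -4.0
(27.4, 12) [0.06 0.26 0.02] -4.0
(33.4, 10) [0.09 0.25 0.02] -4.0
(39.4, 8) [0.11 0.24 0.03] -4.0
(45.4, 6) [0.14 0.23 0.03] -4.0
(51.4, 4) [0.17 0.21 0.04] -4.0
(57.4, 2) [0.19 0.19 0.04] -4.0
```

>>> jog_arm([
  [0,0.2,0,-3,255],
  [0,0.25,0,-4,255],
  [0.05,0.25,0,-4,255],
  [0.05,0.25,0,-4,255],
  [0.1,0.25,0,-4,255],
])

```text
t: 5.57
tcp_pos: [0.5338, -0.0407, 0.0727]
tool_rot: [-0.098, 0.995, -0.021, 0.013]
force: [-2.1, -3.4, 2.0]
finger_gap: 0.002
```

Run:
```python
from st import *
show()
plan([(33.4,10)])
plan([(27.4,12)])
s=grab('wrist','w5')
cv2.imwrite('pics/c5.png',cv2.resize(cv2.imread('pics/w5.png')[120:420,160:480],None,fx=2.5,fy=2))
```

```text
[ 0.5338 -0.0407  0.0727] 191.23 q [-0.268  0.645  1.809 -0.049  0.649 -1.996] qd [ 0.079  0.013 -0.05  -0.089  0.078  1.007] toolz [ 0.03  -0.039 -0.999] F [-2.1 -3.4  2. ] 5.5667
now [ 0.5338 -0.0407  0.0727] toolx 191.23 F [-2.1 -3.4  2. ] t 5.5667
(33.4, 10) [0.14 0.3  0.06] 0.2
now [ 0.5338 -0.0407  0.0727] toolx 191.23 F [-2.1 -3.4  2. ] t 5.5667
(27.4, 12) [0.05 0.04 0.03] 4.2
```

View pics/c5.png

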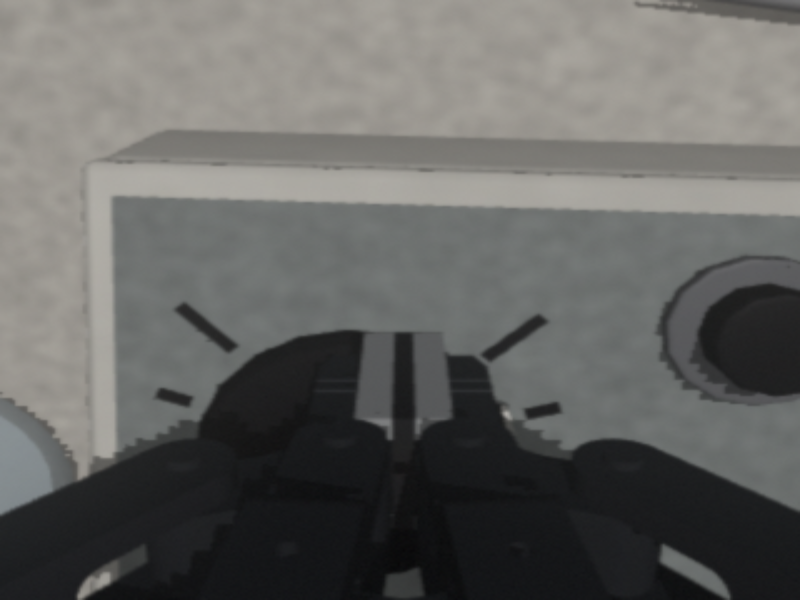

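Run:
```python
from st import *
plan([(33,10)]+[(33+6*i,10-i) for i in range(1,10)])
```

```text
now [ 0.5341 -0.0403  0.0727] toolx 191.11 F [-2.3 -2.4  2.2] t 5.6167
(33, 10) [0.1  0.24 0.05] 0.7
(39, 9) [0.1  0.24 0.03] -5.0
(45, 8) [0.13 0.23 0.03] -5.0
(51, 7) [0.15 0.21 0.03] -5.0
(57, 6) [0.17 0.19 0.04] -5.0
(63, 5) [0.19 0.17 0.04] -5.0
(69, 4) [0.21 0.15 0.04] -5.0
(75, 3) [0.23 0.13 0.04] -5.0
(81, 2) [0.24 0.1  0.04] -5.0
(87, 1) [0.25 0.07 0.05] -5.0
```

>>> jog_arm([
  [0.1,0.25,0.05,-1,255],
  [0.1,0.25,0,-5,255],
  [0.15,0.2,0.05,-5,255],
  [0.15,0.2,0,-5,255],
  [0.15,0.2,0.05,-5,255],
  [0.2,0.15,0.05,-5,255],
  [0.2,0.15,0.05,-5,255],
])

```text
t: 6.2
tcp_pos: [0.5368, -0.0275, 0.0741]
tool_rot: [0.178, 0.984, -0.024, -0.002]
force: [-2.4, -1.6, 1.2]
finger_gap: -0.001
```

Run:
```python
from st import *
show()
plan([(63,5)])
plan([(69,4)]+[(69+6*i,4-i/2) for i in range(1,10)])
```

```text
[ 0.5368 -0.0275  0.0741] 159.53 q [-0.232  0.655  1.77  -0.074  0.721 -1.39 ] qd [ 0.045  0.024 -0.084 -0.006  0.159  1.106] toolz [-0.013 -0.047 -0.999] F [-2.4 -1.6  1.2] 6.2
now [ 0.5368 -0.0275  0.0741] toolx 159.53 F [-2.4 -1.6  1.2] t 6.2
(63, 5) [0.59 0.01 0.08] 7.3
now [ 0.5368 -0.0275  0.0741] toolx 159.53 F [-2.4 -1.6  1.2] t 6.2
(69, 4) [0.8  0.16 0.12] 2.3
(75, 3.5) [0.22 0.13 0.04] -5.5
(81, 3.0) [0.23 0.1  0.04] -5.5
(87, 2.5) [0.24 0.08 0.04] -5.5
(93, 2.0) [0.25 0.05 0.05] -5.5
(99, 1.5) [0.25 0.03 0.04] -5.5
(105, 1.0) [ 0.25 -0.    0.04] -5.5
(111, 0.5) [ 0.25 -0.03  0.04] -5.5
(117, 0.0) [ 0.25 -0.05  0.04] -5.5
(123, -0.5) [ 0.24 -0.08  0.04] -5.5
```

>>> jog_arm([
  [0.4,0.05,0.05,0,255],
  [0.4,0.05,0.05,0,255],
  [0.3,0.1,0.05,-3,255],
  [0.3,0.1,0.05,-5,255],
  [0.3,0.1,0.05,-5,255],
])

```text
t: 6.62
tcp_pos: [0.5471, -0.0223, 0.0756]
tool_rot: [0.285, 0.958, -0.024, -0.014]
force: [-3.8, -1.3, 0.0]
finger_gap: 0.0
```

```bash
cat >> st.py <<'E'
def est():
    p,y,s=pose(); best=min(np.arange(0,250,.5),key=lambda t:0) 
    from scipy.optimize import brentq
    def g(t):
        phi=np.radians(Y0-t); u=np.array([np.cos(phi),np.sin(phi)]); v=np.array([-u[1],u[0]]); w=p[:2]-A
        psi=(Y0-t+90-y+180)%360-180; pr=np.radians(abs(psi))
        return w@v-(.0065+.011*np.cos(pr)+.007*np.sin(pr)), w@u, psi
    T=np.arange(0,260,.2); G=[g(t) for t in T]
    for i in range(len(T)-1):
        if G[i][0]<0<=G[i+1][0] or G[i][0]>0>=G[i+1][0]:
            if G[i][1]>0: print('est theta',T[i].round(1),'r mm',(G[i][1]*1e3).round(1),'psi',G[i][2].round(1),'h mm',((p[2]-skirt(*p[:2]))*1e3).round(1))
E
python3 - <<'E'
from st import *
show();est()
plan([(75,3)]+[(75+6*i,3) for i in range(1,10)])
E
```

```text
[ 0.5471 -0.0223  0.0756] 146.81 q [-0.22   0.668  1.722 -0.065  0.784 -1.165] qd [ 0.022  0.034 -0.12   0.053  0.171  1.019] toolz [-0.04  -0.038 -0.998] F [-3.8 -1.3  0. ] 6.6167
est theta 75.4 r mm 18.2 psi 12.6 h mm 5.9
now [ 0.5471 -0.0223  0.0756] toolx 146.81 F [-3.8 -1.3  0. ] t 6.6167
(75, 3) [-0.01 -0.24  0.  ] 10.0
(81, 3) [0.23 0.11 0.04] -6.0
(87, 3) [0.24 0.08 0.04] -6.0
(93, 3) [0.24 0.06 0.04] -6.0
(99, 3) [0.25 0.03 0.04] -6.0
(105, 3) [0.25 0.   0.04] -6.0
(111, 3) [ 0.25 -0.02  0.04] -6.0
(117, 3) [ 0.25 -0.05  0.04] -6.0
(123, 3) [ 0.24 -0.07  0.04] -6.0
(129, 3) [ 0.23 -0.1   0.04] -6.0
```

>>> jog_arm([
  [0.3,0,0.05,-4,255],
  [0.3,0,0.05,-5,255],
  [0.3,0,0.05,-5,255],
  [0.3,0,0.05,-5,255],
  [0.3,0,0.05,-5,255],
  [0.3,-0.05,0.05,-5,255],
])

```text
t: 7.12
tcp_pos: [0.5588, -0.0183, 0.0772]
tool_rot: [0.519, 0.854, -0.019, -0.029]
force: [-3.6, 0.2, 1.0]
finger_gap: 0.001
```

Run:
```python
from st import *
show();est()
plan([(111,3)]+[(111+6*i,3) for i in range(1,13)])
grab('wrist','w6')
cv2.imwrite('pics/c6.png',cv2.resize(cv2.imread('pics/w6.png')[120:420,160:480],None,fx=2.5,fy=2))
```

```text
[ 0.5588 -0.0183  0.0772] 117.36 q [-0.224  0.684  1.669 -0.022  0.857 -0.687] qd [-0.026  0.028 -0.094  0.101  0.124  0.956] toolz [-0.07  -0.001 -0.998] F [-3.6  0.2  1. ] 7.1167
est theta 99.4 r mm 20.0 psi 18.1 h mm 5.3
now [ 0.5588 -0.0183  0.0772] toolx 117.36 F [-3.6  0.2  1. ] t 7.1167
(111, 3) [ 0.29 -0.39  0.11] 3.5
(117, 3) [ 0.25 -0.05  0.04] -6.0
(123, 3) [ 0.24 -0.07  0.04] -6.0
(129, 3) [ 0.23 -0.1   0.04] -6.0
(135, 3) [ 0.22 -0.12  0.03] -6.0
(141, 3) [ 0.21 -0.14  0.03] -6.0
(147, 3) [ 0.19 -0.16  0.03] -6.0
(153, 3) [ 0.17 -0.18  0.02] -6.0
(159, 3) [ 0.15 -0.2   0.02] -6.0
(165, 3) [ 0.13 -0.22  0.02] -6.0
(171, 3) [ 0.11 -0.23  0.01] -6.0
(177, 3) [ 0.08 -0.24  0.01] -6.0
(183, 3) [ 0.06 -0.24  0.  ] -6.0
```

View pics/c6.png

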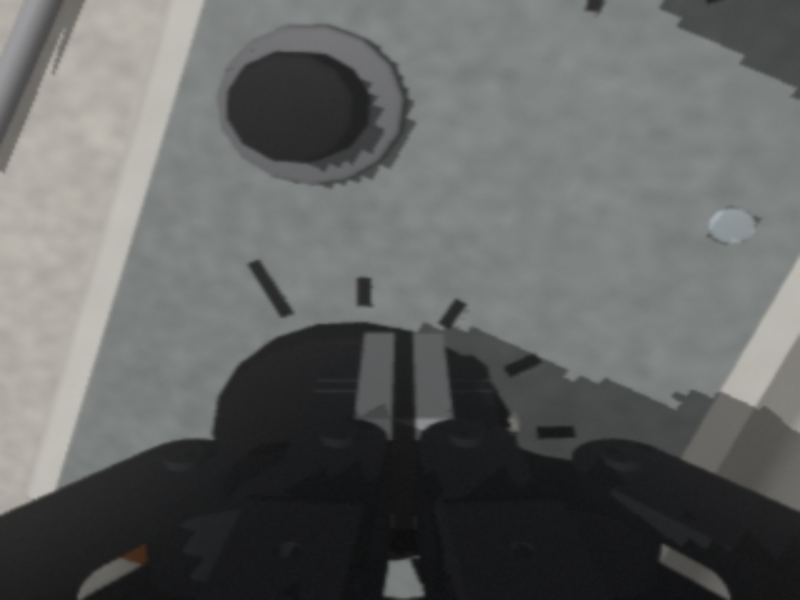

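>>> jog_arm([
  [0.25,-0.2,0.05,0,255],
  [0.25,-0.2,0.05,0,255],
  [0.25,-0.2,0.05,-3,255],
  [0.25,-0.15,0.05,-5,255],
  [0.25,-0.15,0.05,-6,255],
  [0.25,-0.15,0.05,-6,255],
])

```text
t: 7.67
tcp_pos: [0.5719, -0.0247, 0.0787]
tool_rot: [0.659, 0.751, -0.011, -0.037]
force: [-2.6, 1.7, -0.5]
finger_gap: -0.001
```

Run:
```python
from st import *
show();est()
plan([(135,5)]+[(135+6*i,5) for i in range(1,10)])
```

```text
[ 0.5719 -0.0247  0.0787] 97.45 q [-0.246  0.694  1.631  0.018  0.893 -0.389] qd [-0.062  0.017 -0.06   0.139  0.044  1.116] toolz [-0.071  0.032 -0.997] F [-2.6  1.7 -0.5] 7.6667
est theta 133.0 r mm 17.6 psi 4.4 h mm 4.7
now [ 0.5719 -0.0247  0.0787] toolx 97.45 F [-2.6  1.7 -0.5] t 7.6667
(135, 5) [-0.09 -0.06  0.11] -2.6
(141, 5) [ 0.21 -0.14  0.03] -6.0
(147, 5) [ 0.19 -0.16  0.03] -6.0
(153, 5) [ 0.17 -0.18  0.02] -6.0
(159, 5) [ 0.15 -0.2   0.02] -6.0
(165, 5) [ 0.13 -0.22  0.02] -6.0
(171, 5) [ 0.11 -0.23  0.01] -6.0
(177, 5) [ 0.08 -0.24  0.01] -6.0
(183, 5) [ 0.06 -0.25  0.  ] -6.0
(189, 5) [ 0.03 -0.25 -0.  ] -6.0
```

>>> jog_arm([
  [0.2,-0.2,0.1,-4,255],
  [0.2,-0.2,0.1,-5,255],
  [0.15,-0.2,0.05,-5,255],
  [0.15,-0.25,0.05,-5,255],
  [0.1,-0.25,0.05,-5,255],
])

```text
t: 8.08
tcp_pos: [0.5829, -0.0327, 0.0812]
tool_rot: [0.803, 0.594, 0.001, -0.04]
force: [-1.0, 3.4, -0.9]
finger_gap: 0.002
```

Run:
```python
from st import *
show();est()
plan([(165,5)]+[(165+6*i,5) for i in range(1,6)])
grab('wrist','w7')
cv2.imwrite('pics/c7.png',cv2.resize(cv2.imread('pics/w7.png')[120:420,160:480],None,fx=2.5,fy=2))
```

```text
[ 0.5829 -0.0327  0.0812] 72.93 q [-0.273  0.695  1.618  0.065  0.891 -0.019] qd [-0.072 -0.007 -0.001  0.112 -0.049  0.916] toolz [-0.045  0.065 -0.997] F [-1.   3.4 -0.9] 8.0833
est theta 156.8 r mm 21.4 psi 5.1 h mm 5.4
now [ 0.5829 -0.0327  0.0812] toolx 72.93 F [-1.   3.4 -0.9] t 8.0833
(165, 5) [-0.34 -0.18 -0.01] -8.1
(171, 5) [ 0.11 -0.23  0.01] -6.0
(177, 5) [ 0.08 -0.24  0.01] -6.0
(183, 5) [ 0.06 -0.25  0.  ] -6.0
(189, 5) [ 0.03 -0.25 -0.  ] -6.0
(195, 5) [ 0.01 -0.25 -0.01] -6.0
```

View pics/c7.png

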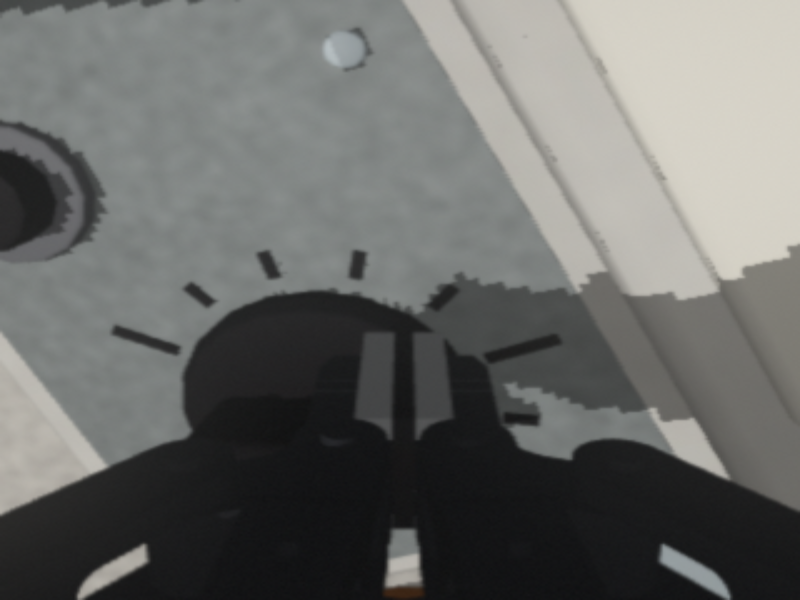

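>>> jog_arm([
  [-0.1,-0.3,0,-3,255],
  [-0.1,-0.3,0,-5,255],
  [-0.1,-0.3,0,-5,255],
  [0,-0.25,0,-5,255],
])

```text
t: 8.47
tcp_pos: [0.5866, -0.0428, 0.0815]
tool_rot: [0.887, 0.461, 0.014, -0.036]
force: [0.5, 2.8, -0.5]
finger_gap: 0.003
```

Run:
```python
from st import *
show();est()
grab('wrist','w8')
cv2.imwrite('pics/c8.png',cv2.resize(cv2.imread('pics/w8.png')[120:420,160:480],None,fx=2.5,fy=2))
```

```text
[ 0.5866 -0.0428  0.0815] 54.83 q [-0.299  0.689  1.633  0.094  0.852  0.25 ] qd [-0.059 -0.013  0.032  0.08  -0.126  0.926] toolz [-0.008  0.076 -0.997] F [ 0.5  2.8 -0.5] 8.4667
est theta 177.2 r mm 22.2 psi 2.8 h mm 5.5
```

View pics/c8.png

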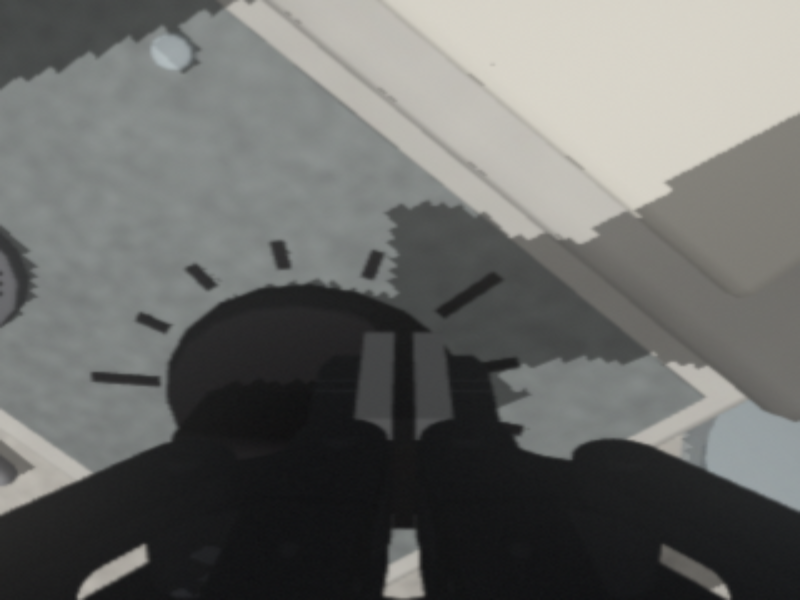

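>>> jog_arm([
  [-0.1,-0.2,0,-4,255],
  [0,0,0,0,255],
  [0.3,0.5,0,0,255],
  [0.3,0.5,0.5,0,255],
  [0,0,3,0,255],
  [-0.5,-0.5,3.5,0,255],
  [-1,-1,3.5,0,255],
  [-1,-1,3.5,0,255],
  [-1,-1,3,0,255],
  [0,0,0,0,255],
])

```text
t: 9.35
tcp_pos: [0.5635, -0.0705, 0.2606]
tool_rot: [0.895, 0.445, 0.019, -0.028]
force: [0.7, -0.4, 0.2]
finger_gap: 0.001
```

```bash
python3 - <<'E'
from st import *
grab('wrist','w9');show()
cv2.imwrite('pics/c9.png',cv2.resize(cv2.imread('pics/w9.png')[60:360,160:480],None,fx=2.5,fy=2))
E
python3 dial.py w9
```

```text
[ 0.5633 -0.0696  0.2585] 52.86 q [-0.355  0.42   1.547  0.072  1.192  0.265] qd [ 0.015  0.064  0.056  0.012 -0.03   0.02 ] toolz [ 0.007  0.068 -0.998] F [0.1 0.3 0.3] 9.4
deck n [-0.1719 -0.0284  0.9847] tilt 10.03 yaw 9.38 n 28757 rms 0.00077
w9 axis on deck [ 0.5619 -0.0456  0.0621] yaw deg 9.82 ticks 10 res mm 0.17 0.46
  mark theta centroid/pca (np.float64(4.746493941231998), np.float64(-0.2905356883458823), np.float64(0.009207493936260821), 347)
```

View pics/c9.png

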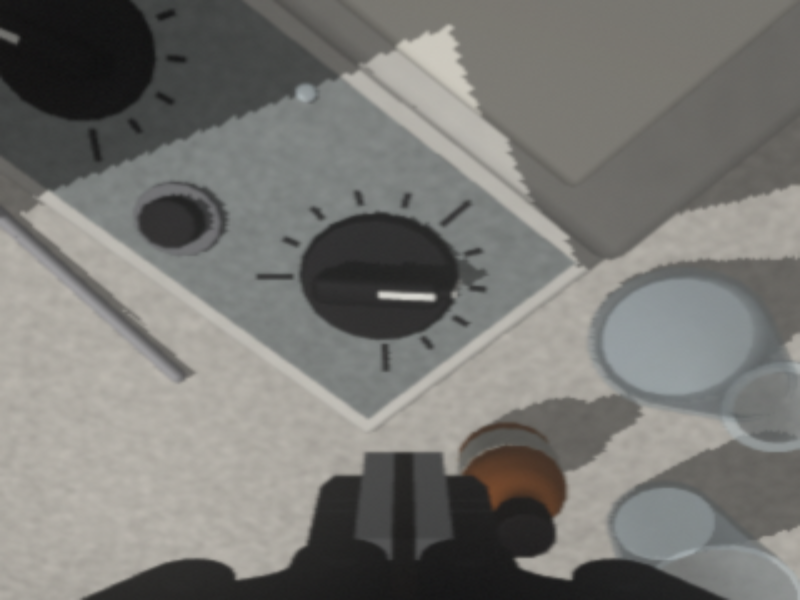

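```bash
sed -i "s/m=(rad<.0255)&(g>95)/m=(rad<.0255)\&(g>TH)/; s/^def mark/TH=150\ndef mark/" dial.py
python3 dial.py w9 w2; sed -i "s/^TH=150/TH=120/" dial.py; python3 dial.py w9 w2 top0
```

```text
deck n [-0.1719 -0.0284  0.9847] tilt 10.03 yaw 9.38 n 28757 rms 0.00077
w9 axis on deck [ 0.5619 -0.0456  0.0621] yaw deg 9.82 ticks 10 res mm 0.17 0.46
  mark theta centroid/pca (np.float64(3.2194196144584186), np.float64(3.2007788493513445), np.float64(0.014732350035176938), 69)
deck n [-0.1724 -0.0285  0.9846] tilt 10.06 yaw 9.4 n 24518 rms 0.00077
w2 axis on deck [ 0.5619 -0.0454  0.062 ] yaw deg 9.84 ticks 11 res mm 0.13 0.27
  mark theta centroid/pca (np.float64(0.06667879955236078), np.float64(0.06560753564515975), np.float64(0.015089959206488904), 69)
deck n [-0.1719 -0.0284  0.9847] tilt 10.03 yaw 9.38 n 28757 rms 0.00077
w9 axis on deck [ 0.5619 -0.0456  0.0621] yaw deg 9.82 ticks 10 res mm 0.17 0.46
  mark theta centroid/pca (np.float64(4.645382737177854), np.float64(-0.34417205582561383), np.float64(0.008663508701042552), 254)
deck n [-0.1724 -0.0285  0.9846] tilt 10.06 yaw 9.4 n 24518 rms 0.00077
w2 axis on deck [ 0.5619 -0.0454  0.062 ] yaw deg 9.84 ticks 11 res mm 0.13 0.27
  mark theta centroid/pca (np.float64(0.061649010295911744), np.float64(0.0589393293663556), np.float64(0.014979852909279934), 84)
deck n [-0.1742 -0.0281  0.9843] tilt 10.17 yaw 9.18 n 5853 rms 0.00106
top0 axis on deck [ 0.5618 -0.045   0.063 ] yaw deg 9.81 ticks 11 res mm 0.41 0.78
  mark theta centroid/pca (np.float64(0.048805585626575), np.float64(0.07315082580772536), np.float64(0.01582935263325275), 10)
```

Run:
```python
from st import *
plan([(184,0,.018,.04,.008),(184,0,.018,.006,.008),(184,0,.018,.006,0),(189,0,.018,.006,0)])
```

```text
now [ 0.5633 -0.0696  0.2585] toolx 52.86 F [0.1 0.3 0.3] t 9.4
(184, 0, 0.018, 0.04, 0.008) [  2.51   3.21 -14.2 ] -2.0
(184, 0, 0.018, 0.006, 0.008) [ 0.   0.  -3.4] 0.0
(184, 0, 0.018, 0.006, 0) [-0.51 -0.62 -0.11] 0.0
(189, 0, 0.018, 0.006, 0) [ 0.01 -0.22 -0.  ] -5.0
```

>>> jog_arm([
  [1,1.2,-3,-2,255],
  [1,1.2,-3,-2,255],
  [0.5,0.8,-3.2,-2,255],
  [0,0,-3,0,255],
  [0,0,-2,0,255],
  [0,0,0,0,255],
  [0,0,0,0,255],
])

```text
t: 9.98
tcp_pos: [0.5922, -0.0336, 0.1114]
tool_rot: [0.915, 0.402, 0.023, -0.023]
force: [0.0, -0.2, 1.0]
finger_gap: 0.001
```

Run:
```python
from st import *
plan([(184,0,.018,.04,.008),(184,0,.018,.006,.008),(184,0,.018,.006,0),(189,0,.018,.006,0)])
```

```text
now [ 0.5922 -0.0336  0.1114] toolx 47.43 F [ 0.  -0.2  1. ] t 9.9833
(184, 0, 0.018, 0.04, 0.008) [-0.38 -0.39  0.52] 3.4
(184, 0, 0.018, 0.006, 0.008) [ 0.   0.  -3.4] 0.0
(184, 0, 0.018, 0.006, 0) [-0.51 -0.62 -0.11] 0.0
(189, 0, 0.018, 0.006, 0) [ 0.01 -0.22 -0.  ] -5.0
```

>>> jog_arm([
  [-0.1,-0.1,-1.3,0,255],
  [-0.1,-0.1,-1.2,0,255],
  [-0.1,-0.1,-0.4,-1,255],
  [0,0,0,0,255],
  [0,0,0,0,255],
])

```text
t: 10.4
tcp_pos: [0.5923, -0.0362, 0.0849]
tool_rot: [0.918, 0.396, 0.025, -0.021]
force: [0.0, 0.3, 0.8]
finger_gap: 0.004
```

Run:
```python
from st import *
show();est();plan([(184,0,.018,.006,0),(189,0,.018,.006,0)])
```

```text
[ 0.5923 -0.0362  0.0849] 46.64 q [-0.282  0.677  1.649  0.09   0.806  0.412] qd [-0.002 -0.011 -0.007 -0.003  0.007  0.006] toolz [ 0.029  0.059 -0.998] F [0.  0.3 0.8] 10.4
est theta 162.2 r mm 29.6 psi 26.0 h mm 7.6
now [ 0.5923 -0.0362  0.0849] toolx 46.64 F [0.  0.3 0.8] t 10.4
(184, 0, 0.018, 0.006, 0) [-0.9  -0.75 -0.34] 4.2
(189, 0, 0.018, 0.006, 0) [ 0.01 -0.22 -0.  ] -5.0
```

>>> jog_arm([
  [-0.4,-0.3,-0.1,0,255],
  [-0.4,-0.3,-0.1,0,255],
  [0,0,0,0,255],
  [0,0,0,0,255],
])

```text
t: 10.73
tcp_pos: [0.5857, -0.0435, 0.0864]
tool_rot: [0.918, 0.396, 0.028, -0.019]
force: [-0.6, -0.6, 0.1]
finger_gap: -0.001
```

Run:
```python
from st import *
show();est();plan([(184,0,.018,.006,0),(189,0,.018,.006,0)])
```

```text
[ 0.5857 -0.0435  0.0864] 46.69 q [-0.298  0.668  1.668  0.091  0.791  0.394] qd [-0.011 -0.014  0.01  -0.002  0.002 -0.005] toolz [ 0.036  0.057 -0.998] F [-0.6 -0.6  0.1] 10.7333
est theta 181.2 r mm 20.7 psi 7.0 h mm 10.5
now [ 0.5857 -0.0435  0.0864] toolx 46.69 F [-0.6 -0.6  0.1] t 10.7333
(184, 0, 0.018, 0.006, 0) [-0.24 -0.02 -0.5 ] 4.2
(189, 0, 0.018, 0.006, 0) [ 0.01 -0.22 -0.  ] -5.0
```

>>> jog_arm([
  [-0.1,-0.1,-0.3,0,255],
  [-0.1,-0.15,-0.1,0,255],
])

```text
t: 10.9
tcp_pos: [0.5854, -0.0459, 0.0838]
tool_rot: [0.918, 0.396, 0.03, -0.018]
force: [0.8, 2.4, 2.2]
finger_gap: -0.002
```

Run:
```python
from st import *
show();est();plan([(189,0,.018,.006,0)])
```

```text
[ 0.5854 -0.0459  0.0838] 46.63 q [-0.303  0.67   1.673  0.095  0.779  0.387] qd [-0.035 -0.005  0.025  0.019 -0.029 -0.044] toolz [ 0.04   0.057 -0.998] F [0.8 2.4 2.2] 10.9
est theta 185.8 r mm 20.5 psi 2.4 h mm 8.1
now [ 0.5854 -0.0459  0.0838] toolx 46.63 F [0.8 2.4 2.2] t 10.9
(189, 0, 0.018, 0.006, 0) [-0.2   0.   -0.24] -0.8
```

>>> jog_arm([
  [-0.1,-0.1,-0.1,0,255],
])

```text
t: 10.98
tcp_pos: [0.5851, -0.0467, 0.0833]
tool_rot: [0.918, 0.395, 0.031, -0.018]
force: [2.3, 2.5, 3.3]
finger_gap: -0.003
```

Run:
```python
from st import *
show();est()
```

```text
[ 0.5851 -0.0467  0.0833] 46.61 q [-0.305  0.671  1.676  0.097  0.775  0.384] qd [-0.021  0.006  0.026  0.028 -0.054 -0.034] toolz [ 0.042  0.057 -0.997] F [2.3 2.5 3.3] 10.9833
est theta 187.4 r mm 20.3 psi 0.8 h mm 7.6
```

>>> jog_arm([
  [-0.1,-0.1,0,0,255],
  [0.3,0.3,0,0,255],
  [0.5,0.5,0,0,255],
  [0,0,3,0,255],
  [-0.5,-0.5,3.5,0,255],
  [-1,-1,3.5,0,255],
  [-1,-1,3.5,0,255],
  [-1,-1,3,0,255],
  [0,0,0,0,255],
  [0,0,0,0,255],
])

```text
t: 11.82
tcp_pos: [0.5522, -0.0741, 0.2495]
tool_rot: [0.917, 0.397, 0.023, -0.02]
force: [-0.9, 0.6, -0.1]
finger_gap: -0.001
```

```bash
sed -i "s/^TH=120/TH=150/" dial.py
python3 - <<'E'
from st import *
grab('wrist','w10');show()
cv2.imwrite('pics/c10.png',cv2.resize(cv2.imread('pics/w10.png')[130:290,230:390],None,fx=3.7,fy=3.7,interpolation=cv2.INTER_CUBIC))
E
python3 dial.py w10
```

```text
[ 0.5527 -0.0742  0.2496] 46.85 q [-0.367  0.408  1.596  0.067  1.133  0.358] qd [ 0.008  0.032  0.01   0.011 -0.016 -0.002] toolz [ 0.026  0.054 -0.998] F [ 1.2 -0.5  1.4] 11.8667
deck n [-0.172  -0.0284  0.9847] tilt 10.04 yaw 9.38 n 31297 rms 0.00076
w10 axis on deck [ 0.5619 -0.0455  0.0621] yaw deg 9.96 ticks 11 res mm 0.33 1.78
  mark theta centroid/pca (np.float64(3.376326883518235), np.float64(3.354085548773151), np.float64(0.015029421649959376), 78)
```

View pics/c10.png

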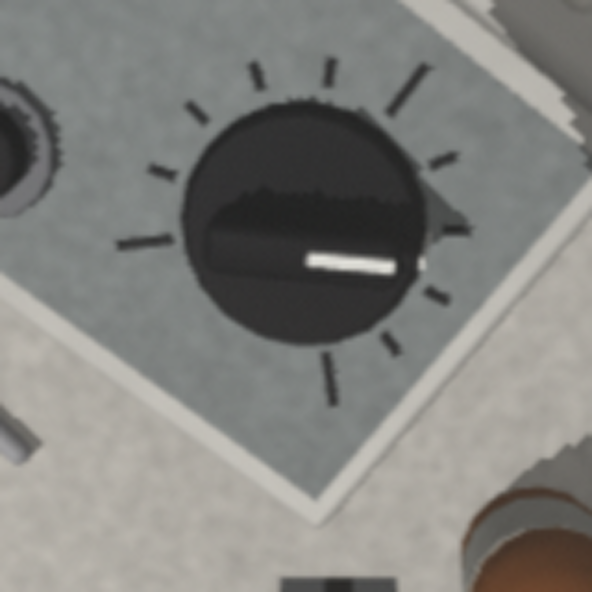

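```bash
cat > nose.py <<'E'
from dial import *
def nose(f,off,pc,h=.0095):
    s=load(f); n,c=deck(s,cloud(s),True); C0=onplane(s,proj(s,[[.5619,-.0455,.0621]]),n,c)[0]
    C,yaw,k,r=ticks(s,n,c,C0,np.radians(9.8)); yaw=np.radians(9.84)
    ex,ey=basis(n,yaw)
    for hh in [.0095,.015,.02]:
        P=onplane(s,[np.array(off)+np.array(pc)/3.7],n,c+hh)[0]-C-n*hh; a=np.arctan2(P@ey,P@ex)
        print(f,hh,'theta',((np.radians(135)-a+1)%(2*np.pi)-1).round(3),'r mm',(np.hypot(P@ex,P@ey)*1e3).round(1))
    return s,n,c,C,ex,ey
for a in [('w2',(230,140),(395,257)),('w10',(230,130),(420,263))]:
    s,n,c,C,ex,ey=nose(*a)
    th=np.radians(135-27*np.arange(11)); 
    print(((proj(s,C+.038*(np.cos(th)[:,None]*ex+np.sin(th)[:,None]*ey))-a[1])*3.7).round(0).tolist(), ((proj(s,[C,C+n*.0295])-a[1])*3.7).round())
E
python3 nose.py
```

```text
w2 0.0095 theta 0.116 r mm 32.0
w2 0.015 theta 0.099 r mm 31.6
w2 0.02 theta 0.084 r mm 31.3
[[406.0, 232.0], [420.0, 296.0], [404.0, 359.0], [361.0, 408.0], [301.0, 432.0], [237.0, 427.0], [181.0, 394.0], [146.0, 339.0], [140.0, 273.0], [165.0, 211.0], [215.0, 168.0]] [[280. 295.]
 [282. 307.]]
w10 0.0095 theta 3.512 r mm 30.9
w10 0.015 theta 3.458 r mm 30.9
w10 0.02 theta 3.409 r mm 31.0
[[158.0, 238.0], [161.0, 170.0], [195.0, 111.0], [255.0, 74.0], [328.0, 70.0], [395.0, 101.0], [441.0, 159.0], [455.0, 228.0], [436.0, 294.0], [389.0, 342.0], [326.0, 363.0]] [[303. 222.]
 [284. 254.]]
```

>>> jog_arm([
  [-1,-0.3,-2,0,255],
  [-1,-0.4,-2,0,255],
  [-1,-0.3,-2,0,255],
  [0,0,0,0,255],
  [0,0,0,0,255],
])

```text
t: 12.28
tcp_pos: [0.5214, -0.0821, 0.1834]
tool_rot: [0.916, 0.399, 0.021, -0.022]
force: [0.0, 0.4, 0.1]
finger_gap: -0.001
```

```bash
python3 - <<'E'
from st import *
grab('wrist','w11');show()
E
python3 dial.py w11;  python3 - <<'E'
from dial import *
s=load('w11');C=cloud(s)
n,c=deck(s,C,True)
p=proj(s,[[.5619,-.0455,.0621]])[0]; print(p)
x0,y0=int(p[0])-95,max(0,int(p[1])-95); cv2.imwrite('pics/c11.png',cv2.resize(cv2.imread('pics/w11.png')[y0:y0+190,x0:x0+190],None,fx=3.1,fy=3.1,interpolation=cv2.INTER_CUBIC)); print(x0,y0)
hh=C@n-c
ax=np.array([.5619,-.0455,.0621]); D=C-ax; rad=np.linalg.norm(D-(D@n)[...,None]*n,axis=2)
v=hh[(rad<.028)]; print(np.histogram(v,bins=np.arange(0,.036,.002)))
E
```

```text
[ 0.5209 -0.0818  0.1832] 47.03 q [-0.402  0.461  1.734  0.073  0.953  0.304] qd [ 0.005 -0.02  -0.022  0.002  0.008 -0.002] toolz [ 0.019  0.057 -0.998] F [-1.2 -0.3  0.6] 12.3333
deck n [-0.1723 -0.0286  0.9846] tilt 10.06 yaw 9.43 n 43204 rms 0.00074
w11 axis on deck [ 0.5618 -0.0455  0.062 ] yaw deg 9.83 ticks 11 res mm 0.15 0.45
  mark theta centroid/pca (np.float64(3.3593802932977637), np.float64(3.345150252688738), np.float64(0.01497206065165259), 129)
[332.21830643 163.62572733]
237 68
(array([   0,    0,    0,  259, 2793,  221,   33,   36,   36,   28,   47,
         35,   56,  138,  753,  454,    5]), array([0.   , 0.002, 0.004, 0.006, 0.008, 0.01 , 0.012, 0.014, 0.016,
       0.018, 0.02 , 0.022, 0.024, 0.026, 0.028, 0.03 , 0.032, 0.034]))
```

View pics/c11.png

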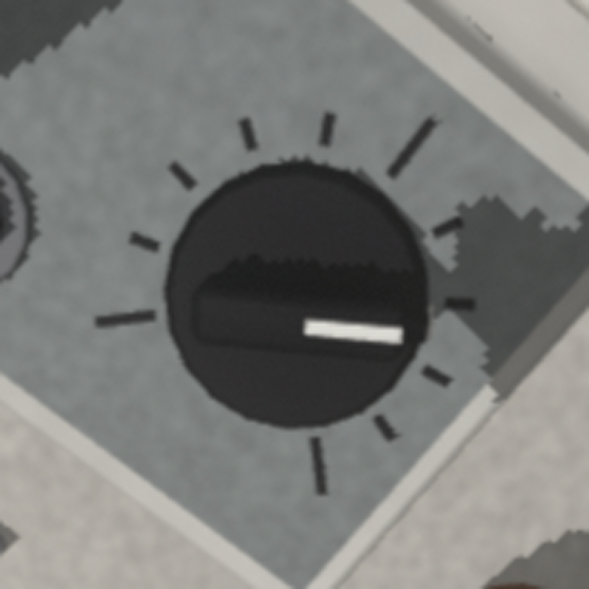

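Run:
```python
import dial; from dial import *
for f in ['w10','w11']:
  s=load(f); n,c=deck(s,cloud(s),True)
  ax=onplane(s,proj(s,[[.5619,-.0455,.0621]]),n,c)[0]
  C,yaw,_,_=ticks(s,n,c,ax,np.radians(9.84))
  for t in [150,160,170,180]:
    dial.TH=t
    for Cc,nm in [(C,'fit'),(ax,'avg')]:
        r=mark(s,n,c,Cc,np.radians(9.84)); print(f,t,nm,np.round(r,4))
# key: dark disc in w2/w11/w9 -> ray at deck+15mm
for f in ['w2','w10','top0','w1']:
  s=load(f); n,c=deck(s,cloud(s),True); h=.015
  q=proj(s,[[.5146,.0221,.0694]])[0]; 
  g=cv2.cvtColor(s['img'],cv2.COLOR_RGB2GRAY); m=(g<62).astype(np.uint8)
  N,L,st,ce=cv2.connectedComponentsWithStats(m)
  cand=[i for i in range(1,N) if 20<st[i,4]<2500 and np.hypot(*(ce[i]-q))<25]
  for i in cand: print(f,q.round(),ce[i].round(1),st[i],onplane(s,[ce[i]],n,c+h)[0].round(4))
```

```text
w10 150 fit [3.3742e+00 3.3520e+00 1.5000e-02 7.8000e+01]
w10 150 avg [3.3753e+00 3.3520e+00 1.5100e-02 7.8000e+01]
w10 160 fit [3.3725e+00 3.3590e+00 1.4900e-02 6.9000e+01]
w10 160 avg [3.3735e+00 3.3590e+00 1.4900e-02 6.9000e+01]
w10 170 fit [3.3740e+00 3.3552e+00 1.4800e-02 6.5000e+01]
w10 170 avg [3.3750e+00 3.3552e+00 1.4900e-02 6.5000e+01]
w10 180 fit [3.3740e+00 3.3544e+00 1.4900e-02 6.0000e+01]
w10 180 avg [3.3751e+00 3.3544e+00 1.4900e-02 6.0000e+01]
w11 150 fit [3.3595e+00 3.3453e+00 1.5000e-02 1.2900e+02]
w11 150 avg [3.3623e+00 3.3453e+00 1.4900e-02 1.2900e+02]
w11 160 fit [3.3593e+00 3.3471e+00 1.5000e-02 1.2400e+02]
w11 160 avg [3.3620e+00 3.3471e+00 1.4900e-02 1.2400e+02]
w11 170 fit [3.3593e+00 3.3473e+00 1.5000e-02 1.2000e+02]
w11 170 avg [3.3620e+00 3.3473e+00 1.5000e-02 1.2000e+02]
w11 180 fit [3.3608e+00 3.3477e+00 1.4900e-02 1.1600e+02]
w11 180 avg [3.3635e+00 3.3477e+00 1.4800e-02 1.1600e+02]
w2 [390. 213.] [388.8 212.1] [376 200  26  25 476] [0.5144 0.0206 0.0709]
w10 [222. 172.] [223.9 170.4] [210 158  29  27 588] [0.5172 0.0213 0.0714]
top0 [344. 306.] [343.7 304.9] [337 296  15  18 191] [0.5164 0.0228 0.0721]
w1 [412. 231.] [411.4 229.9] [401 219  22  23 390] [0.5129 0.0213 0.0706]
```

>>> jog_arm([
  [1.3,1.6,0,0,255],
  [1.3,1.6,0,0,255],
  [1.3,1.6,-1,0,255],
  [1,1.4,-1.5,0,255],
  [0,0,-2,0,255],
  [0,0,-1.5,0,255],
  [0,0,0,0,255],
  [0,0,0,0,255],
])

```text
t: 13.0
tcp_pos: [0.5831, -0.0151, 0.1263]
tool_rot: [0.916, 0.401, 0.026, -0.018]
force: [0.5, 0.0, 0.6]
finger_gap: -0.002
```

```bash
cat >> st.py <<'E'
def est2(r0=None):
    # tail side push: solve theta from contact of lowest corner along v
    from scipy.optimize import brentq
    p,y,s=pose(); w=p[:2]-A; tx=np.array([np.cos(np.radians(y)),np.sin(np.radians(y))]); ty=np.array([-tx[1],tx[0]])
    out=[]
    for T in np.arange(180,200,.1):
        phi=np.radians(Y0-T); u=np.array([np.cos(phi),np.sin(phi)]); v=np.array([-u[1],u[0]])
        cs=[w+a*.011*tx+b*.007*ty for a in(-1,1) for b in(-1,1)]
        k=min(cs,key=lambda q:q@v); out.append((T,k@v*1e3-6.5,k@u*1e3,w@u*1e3))
    out=np.array(out); 
    print('gap now at theta192.5 mm',out[125].round(2)); i=abs(out[:,1]).argmin(); print('contact theta',out[i].round(2),'h',((p[2]-skirt(*p[:2]))*1e3).round(1))
    print('F',s['force'].round(1),p.round(4),round(y,1),'toolz',R.from_quat(s['tool_rot']).as_matrix().round(3)[:,2])
E
python3 - <<'E'
from st import *
est2()
E
```

```text
gap now at theta192.5 mm [192.5   21.03 -12.05  -6.01]
contact theta [199.9   19.25 -15.49 -10.99] h 50.1
F [0.5 0.  0.6] [ 0.5831 -0.0151  0.1263] 47.2 toolz [ 0.034  0.053 -0.998]
```

>>> jog_arm([
  [-0.6,-0.2,-1,0,255],
  [-0.6,-0.2,-1.2,0,255],
  [-0.2,0,-1.2,0,255],
  [-0.2,0,-0.8,0,255],
  [0,0,-0.2,0,255],
])

```text
t: 13.42
tcp_pos: [0.5734, -0.0203, 0.0878]
tool_rot: [0.915, 0.401, 0.032, -0.013]
force: [-0.7, -0.2, 0.3]
finger_gap: 0.003
```

Run:
```python
from st import *
est2()
```

```text
gap now at theta192.5 mm [192.5   10.34 -14.79  -8.77]
contact theta [199.9    8.3  -16.83 -12.35] h 13.4
F [-0.7 -0.2  0.3] [ 0.5734 -0.0203  0.0878] 47.3 toolz [ 0.047  0.05  -0.998]
```

>>> jog_arm([
  [-0.4,-0.1,-0.4,0,255],
  [-0.3,-0.2,-0.3,0,255],
  [0,0,-0.1,0,255],
  [0,0,0,0,255],
])

```text
t: 13.75
tcp_pos: [0.568, -0.0243, 0.0814]
tool_rot: [0.915, 0.401, 0.034, -0.012]
force: [0.5, -0.3, -0.4]
finger_gap: -0.003
```

Run:
```python
from st import *
est2()
```

```text
gap now at theta192.5 mm [192.5    3.62 -15.47  -9.45]
contact theta [199.9    1.54 -16.65 -12.17] h 8.1
F [ 0.5 -0.3 -0.4] [ 0.568  -0.0243  0.0814] 47.3 toolz [ 0.052  0.049 -0.997]
```

>>> jog_arm([
  [-0.2,-0.15,-0.1,0,255],
  [-0.1,-0.05,0,0,255],
])

```text
t: 13.92
tcp_pos: [0.5659, -0.0265, 0.0811]
tool_rot: [0.915, 0.401, 0.035, -0.011]
force: [1.3, 1.8, 0.2]
finger_gap: 0.0
```

Run:
```python
from st import *
est2()
```

```text
gap now at theta192.5 mm [192.5    0.59 -15.21  -9.19]
contact theta [194.7    0.   -15.47  -9.9 ] h 8.2
F [1.3 1.8 0.2] [ 0.5659 -0.0265  0.0811] 47.3 toolz [ 0.055  0.048 -0.997]
```

>>> jog_arm([
  [-0.1,-0.1,0,0,255],
])

```text
t: 14.0
tcp_pos: [0.5658, -0.027, 0.0813]
tool_rot: [0.916, 0.4, 0.036, -0.011]
force: [3.4, 6.5, -3.3]
finger_gap: -0.0
```

Run:
```python
from st import *
est2()
```

```text
gap now at theta192.5 mm [192.5    0.21 -14.98  -8.94]
contact theta [ 1.933e+02  1.000e-02 -1.507e+01 -9.190e+00] h 8.4
F [ 3.4  6.5 -3.3] [ 0.5658 -0.027   0.0813] 47.2 toolz [ 0.057  0.05  -0.997]
```

>>> jog_arm([
  [-0.1,-0.05,0,0,255],
])

```text
t: 14.08
tcp_pos: [0.5658, -0.027, 0.0816]
tool_rot: [0.916, 0.4, 0.037, -0.011]
force: [3.6, 2.8, -2.2]
finger_gap: 0.0
```

Run:
```python
from st import *
est2()
```

```text
gap now at theta192.5 mm [192.5    0.26 -14.97  -8.92]
contact theta [193.5   -0.   -15.09  -9.24] h 8.7
F [ 3.6  2.8 -2.2] [ 0.5658 -0.027   0.0816] 47.2 toolz [ 0.059  0.051 -0.997]
```

>>> jog_arm([
  [-0.15,-0.15,0,0,255],
])

```text
t: 14.17
tcp_pos: [0.5655, -0.0274, 0.0818]
tool_rot: [0.916, 0.399, 0.039, -0.012]
force: [4.9, 7.1, -5.0]
finger_gap: -0.003
```

Run:
```python
from st import *
est2()
```

```text
gap now at theta192.5 mm [192.5   -0.28 -14.86  -8.78]
contact theta [191.4    0.   -14.73  -8.44] h 8.9
F [ 4.9  7.1 -5. ] [ 0.5655 -0.0274  0.0818] 47.1 toolz [ 0.062  0.052 -0.997]
```

>>> jog_arm([
  [0.4,0.4,0,0,255],
  [0.5,0.5,0.2,0,255],
  [0,0,3,0,255],
  [-0.5,-1,3.5,0,255],
  [-1,-1.5,3.5,0,255],
  [-1,-1.5,3,0,255],
  [-1,-1.5,2,0,255],
  [-1,-1,0,0,255],
  [0,0,0,0,255],
  [0,0,0,0,255],
])

```text
t: 15.0
tcp_pos: [0.5277, -0.0845, 0.2419]
tool_rot: [0.915, 0.402, 0.035, -0.009]
force: [-0.1, 0.2, 0.2]
finger_gap: 0.001
```

```bash
python3 - <<'E'
from st import *
grab('wrist','w12');show()
E
python3 dial.py w12
```

```text
[ 0.5274 -0.0841  0.2414] 47.47 q [-0.404  0.375  1.683  0.073  1.051  0.303] qd [ 0.014  0.024  0.007  0.007 -0.004 -0.003] toolz [ 0.056  0.045 -0.997] F [-0.4 -0.3 -0.7] 15.05
deck n [-0.1721 -0.0284  0.9847] tilt 10.04 yaw 9.36 n 32452 rms 0.00077
w12 axis on deck [ 0.562  -0.0455  0.0621] yaw deg 9.99 ticks 11 res mm 0.42 2.87
  mark theta centroid/pca (np.float64(3.3220954124897393), np.float64(3.2983968765665423), np.float64(0.015359010579558376), 80)
```

>>> jog_arm([
  [-0.4,2.5,-1,0,255],
  [-0.4,3,-2,0,255],
  [-0.4,3,-2,0,255],
  [0,2,-3,0,255],
  [0,0,-3,0,255],
  [0,0,-2,0,255],
  [0,0,0,0,255],
  [0,0,0,0,255],
])

```text
t: 15.72
tcp_pos: [0.5159, 0.0307, 0.1025]
tool_rot: [0.914, 0.404, 0.033, -0.01]
force: [-0.4, -0.7, 0.6]
finger_gap: 0.001
```

Run:
```python
from st import *
show()
```

```text
[0.5159 0.0307 0.1025] 47.74 q [-0.189  0.571  1.856  0.086  0.674  0.483] qd [ 0.023  0.054  0.015 -0.    -0.002  0.005] toolz [ 0.052  0.045 -0.998] F [-0.4 -0.7  0.6] 15.7167
```

>>> jog_arm([
  [0,-0.8,-0.6,0,255],
  [0,-0.1,-0.6,0,255],
  [0,0,0,0,255],
  [0,0,0,0,255],
])

```text
t: 16.05
tcp_pos: [0.5183, 0.0206, 0.0912]
tool_rot: [0.914, 0.404, 0.034, -0.009]
force: [0.3, 0.6, 1.0]
finger_gap: -0.001
```

Run:
```python
from st import *
show()
grab('wrist','w13'); cv2.imwrite('pics/c13.png',cv2.resize(cv2.imread('pics/w13.png')[120:420,160:480],None,fx=2.5,fy=2))
```

```text
[0.5183 0.0206 0.0912] 47.77 q [-0.208  0.592  1.86   0.091  0.646  0.458] qd [-0.012  0.    -0.003  0.002  0.002  0.   ] toolz [ 0.056  0.044 -0.997] F [0.3 0.6 1. ] 16.05
```

View pics/c13.png

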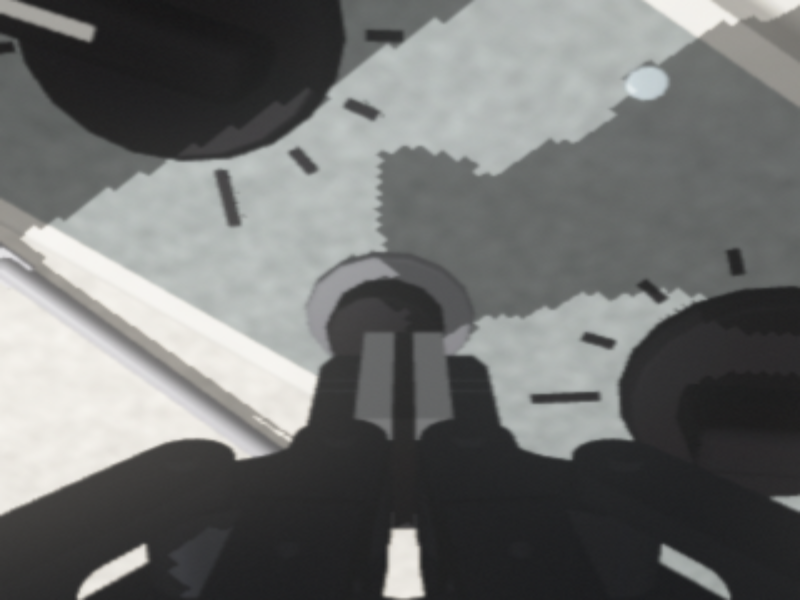

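>>> jog_arm([
  [-0.2,0.1,-0.6,0,255],
  [-0.1,0,-0.5,0,255],
  [0,0,-0.2,0,255],
])

```text
t: 16.35
tcp_pos: [0.5169, 0.0206, 0.0796]
tool_rot: [0.914, 0.404, 0.037, -0.007]
force: [-0.0, -0.0, 0.4]
finger_gap: -0.001
```

Run:
```python
from st import *
show()
```

```text
[0.5169 0.0206 0.0796] 47.7 q [-0.209  0.612  1.874  0.096  0.607  0.453] qd [-0.002  0.038  0.013  0.01  -0.06  -0.008] toolz [ 0.061  0.043 -0.997] F [-0.  -0.   0.4] 16.35
```

>>> jog_arm([
  [0,0,-0.4,0,255],
  [0,0,-0.3,0,255],
  [0,0,-0.3,0,255],
  [0,0,-0.3,0,255],
])

```text
t: 16.68
tcp_pos: [0.5179, 0.0206, 0.0662]
tool_rot: [0.914, 0.404, 0.038, -0.007]
force: [-2.4, 0.5, 18.5]
finger_gap: -0.001
```

Run:
```python
from st import *
show()
```

```text
[0.5179 0.0206 0.0662] 47.68 q [-0.208  0.638  1.88   0.102  0.572  0.447] qd [-0.     0.052  0.003  0.018 -0.084 -0.017] toolz [ 0.064  0.043 -0.997] F [-2.4  0.5 18.5] 16.6833
```

>>> jog_arm([
  [0,0,-0.2,0,255],
  [0,0,-0.2,0,255],
  [0,0,-0.2,0,255],
])

```text
t: 16.93
tcp_pos: [0.518, 0.0206, 0.0661]
tool_rot: [0.914, 0.404, 0.039, -0.006]
force: [-5.5, -0.7, 18.7]
finger_gap: -0.0
```

>>> jog_arm([
  [0,0,0.5,0,255],
  [0,0,2,0,255],
  [0,0,3.5,0,255],
  [0,0,3.5,0,255],
  [-0.5,-3,3.5,0,255],
  [0,-3,3,0,255],
  [0,-3,0,0,255],
  [0,0,0,0,255],
  [0,0,0,0,255],
])

```text
t: 17.68
tcp_pos: [0.5099, -0.0686, 0.2297]
tool_rot: [0.913, 0.407, 0.037, -0.005]
force: [-0.2, 1.3, -0.5]
finger_gap: 0.003
```

```bash
python3 - <<'E'
from st import *
grab('wrist','w14');show()
E
python3 dial.py w14
python3 - <<'E'
from dial import *
for f in ['w12','w14']:
  s=load(f);C=cloud(s); n,c=deck(s,C,True)
  K=np.array([.5150,.0213,.0707]); D=C-K; rad=np.linalg.norm(D-(D@n)[...,None]*n,axis=2); v=(C@n-c)[(rad<.009)&(s['depth']>0)]
  print(f,'key height mm',np.median(v)*1e3,len(v))
E
```

```text
[ 0.5098 -0.0685  0.2293] 48.13 q [-0.387  0.361  1.749  0.072  0.989  0.307] qd [ 0.028  0.016  0.017  0.009 -0.001  0.005] toolz [ 0.062  0.039 -0.997] F [ 0.6  0.1 -0.6] 17.7333
deck n [-0.1723 -0.0284  0.9846] tilt 10.05 yaw 9.37 n 34509 rms 0.00077
w14 axis on deck [ 0.562  -0.0455  0.0621] yaw deg 9.98 ticks 11 res mm 0.38 1.86
  mark theta centroid/pca (np.float64(3.3199907671973197), np.float64(3.3033305302822686), np.float64(0.01485385311546057), 90)
w12 key height mm 14.584986159663183 343
w14 key height mm 14.560549174296035 381
```

View pics/w14.png

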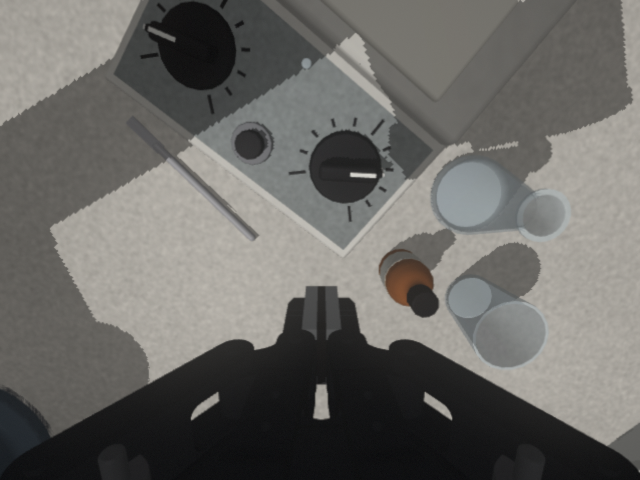

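The picture shows the speed mark at (363,176), aimed at line 7. The key, at (250,145), is back up at 14.6 mm, the same height as before the press. The bottles, glassware and spatula are standing or lying where they were, and the arm is clear. I'm handing the job in.

Run:
```python
from station import *
print(sign_off())
```

```text
the job is handed in; nothing more can be done
None
```

The speed dial is set on line 7, the start key has been pressed and has come back up, and I handed the job in with the arm clear at about 17.7 s of the 58 s. No verdict was reported.

- **Dial:** With the gripper shut, I pushed the grip clockwise from about 0.06 rad. It overshot slightly to about 3.35–3.37 rad, still inside the tolerance, so I nudged the tail of the grip back. The last wrist view reads 3.30–3.32 rad against the target of 3.299.
- **Disagreement in the dial readings:** The two ways of reading the mark (its centroid and its line direction) differ by about 0.02 rad. An earlier attempt to read the end of the nose gave higher values (3.41–3.51 rad after the overshoot). I discarded it because the height of that white spot was unclear.
- **Key:** I pressed it with the dial already set. The fingertip stopped at z = 0.066 m with about 18 N, so the key was fully down, and I held it there for about 0.25 s. Afterwards its top measured 14.6 mm above the deck, the same as before the press.
- **Forces:** The highest force read while pushing the dial was about 10 N, sampled at the end of each move only.
- **Everything else:** In the last picture the heating dial, spatula, reagent bottle, right-hand flask and beaker look undisturbed. I checked these by eye and did not measure them. The flask on the plate, the left-hand flask and the wash bottle were out of that view, and the arm was not worked near them.

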